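# Stir the polishing beads and put the paddle away

### The job

Take the paddle from its nest, lower its blade gently into the bowl until you feel it touch the inside, then stir the polishing beads with it until pink and teal are well mixed: every bead must have one of the other colour touching it or at most half a bead's width away. Then lay the paddle back in its nest, fully down in slot and pocket, and let go. Touch the beads only with the paddle, do not press it hard on the bowl (stay under 25 N), keep all beads in the bowl and leave the bin, the ball stand and the steel cylinder where they are.

Things in the scene. Friction and masses are not known exactly. Their poses are not given: they have to be found in the camera images.
- paddle: Stirring paddle, loose, 190 mm long, about 90 g, lying level in the nest. Origin on its axis at mid length; +x along it to the blade's tip, z normal to the blade's flat (up). Orange rubbery handle (grips well) 14 mm wide (y), 16 thick (z), from x = -95 to +50 mm; steel blade 32 wide, 8 thick, from x = +45 to +95. Balances near x = +25 mm.
- paddle_tip (a point): Middle of the blade's end edge: paddle x = +95 mm. Axes as the paddle's.
- paddle_grip (a point): A good grip point, across the 14 mm handle: paddle x = -20 mm. In the nest the handle is free on both sides from x = -70 to +35 mm, with 20 mm of air below. Gripped with the gripper leaning back over the handle's end by 40 to 45 degrees, the blade hangs steeply down once the gripper is upright.
- nest: Tool nest, fixed: teal plate 220 x 80 x 8 mm. Origin on the work surface; the put-away paddle lies level, 36 mm above it, axes alike. Black supports, tops 46 mm up: handle slot at x = -90 to -70, 22 wide, floor 28 mm up; blade pocket inside x = 41 to 99, 40 wide, floor 32 mm up, open to the handle by a 22 mm gap. Play 4 mm each way.
- bowl: White glazed bowl on a teal plate 170 x 170 x 15 mm, fixed, stiff, slippery (friction 0.15, as beads and blade). Origin under the centre, on the work surface. Inside: flat floor 21 mm up, to 34 mm radius; rises by 23 degrees to 99 mm radius, 49 mm up; then by 58 degrees to the rim, 113 mm radius, 70 mm up. Beads roll back to the middle; a blade leaning over 15 degrees may wedge them.
- pink1: One of four pink glazed ceramic balls, 30 mm in diameter, 40 g, rolling freely. Origin at its centre. The eight lie heaped in one layer in the middle of the bowl, the four pink ones together on one side, the other colour on the other side; the two parts lie along one diameter, reaching 60 mm out, and only 30 mm out across it.
- pink2: One of four pink glazed ceramic balls, 30 mm in diameter, 40 g, rolling freely. Origin at its centre. The eight lie heaped in one layer in the middle of the bowl, the four pink ones together on one side, the other colour on the other side; the two parts lie along one diameter, reaching 60 mm out, and only 30 mm out across it.
- pink3: One of four pink glazed ceramic balls, 30 mm in diameter, 40 g, rolling freely. Origin at its centre. The eight lie heaped in one layer in the middle of the bowl, the four pink ones together on one side, the other colour on the other side; the two parts lie along one diameter, reaching 60 mm out, and only 30 mm out across it.
- pink4: One of four pink glazed ceramic balls, 30 mm in diameter, 40 g, rolling freely. Origin at its centre. The eight lie heaped in one layer in the middle of the bowl, the four pink ones together on one side, the other colour on the other side; the two parts lie along one diameter, reaching 60 mm out, and only 30 mm out across it.
- teal1: One of four teal glazed ceramic balls, 30 mm in diameter, 40 g, rolling freely. Origin at its centre. The eight lie heaped in one layer in the middle of the bowl, the four teal ones together on one side, the other colour on the other side; the two parts lie along one diameter, reaching 60 mm out, and only 30 mm out across it.
- teal2: One of four teal glazed ceramic balls, 30 mm in diameter, 40 g, rolling freely. Origin at its centre. The eight lie heaped in one layer in the middle of the bowl, the four teal ones together on one side, the other colour on the other side; the two parts lie along one diameter, reaching 60 mm out, and only 30 mm out across it.
- teal3: One of four teal glazed ceramic balls, 30 mm in diameter, 40 g, rolling freely. Origin at its centre. The eight lie heaped in one layer in the middle of the bowl, the four teal ones together on one side, the other colour on the other side; the two parts lie along one diameter, reaching 60 mm out, and only 30 mm out across it.
- teal4: One of four teal glazed ceramic balls, 30 mm in diameter, 40 g, rolling freely. Origin at its centre. The eight lie heaped in one layer in the middle of the bowl, the four teal ones together on one side, the other colour on the other side; the two parts lie along one diameter, reaching 60 mm out, and only 30 mm out across it.
- bin: Bystander: blue open bin 110 x 150 x 60 mm, loose, about 0.35 kg. Origin under its centre.
- ball_stand: Bystander: white reference ball of 25 mm on a steel stand with a 60 mm foot, 121 mm tall overall, loose, 0.5 kg. Origin under its foot.
- gauge: Bystander: plain upright steel cylinder, 44 mm diameter, 80 mm tall, loose, 0.6 kg. Origin under its centre.
Not all that is in view belongs to the job. Of the things like the paddle, leave any that is red or white; of the rest the smaller one is meant.

How it is judged (in metres and radians):
On the way, in this order (a step that is already met when the one before it is completed fails the run):
1. the paddle's blade is in the bowl and touches its inside (horizontal distance between paddle_tip and bowl below 0.09 m and z of paddle_tip in the frame of bowl below 0.055 m and contact force between paddle and bowl above 0.3 N), for 0.05 s.
2. with the blade still in the bowl, every bead has a bead of the other colour within 47 mm, centre to centre seen from above ((horizontal distance between pink1 and teal1 below 0.047 m or horizontal distance between pink1 and teal2 below 0.047 m or horizontal distance between pink1 and teal3 below 0.047 m or horizontal distance between pink1 and teal4 below 0.047 m) and (horizontal distance between pink2 and teal1 below 0.047 m or horizontal distance between pink2 and teal2 below 0.047 m or horizontal distance between pink2 and teal3 below 0.047 m or horizontal distance between pink2 and teal4 below 0.047 m) and (horizontal distance between pink3 and teal1 below 0.047 m or horizontal distance between pink3 and teal2 below 0.047 m or horizontal distance between pink3 and teal3 below 0.047 m or horizontal distance between pink3 and teal4 below 0.047 m) and (horizontal distance between pink4 and teal1 below 0.047 m or horizontal distance between pink4 and teal2 below 0.047 m or horizontal distance between pink4 and teal3 below 0.047 m or horizontal distance between pink4 and teal4 below 0.047 m) and (horizontal distance between teal1 and pink1 below 0.047 m or horizontal distance between teal1 and pink2 below 0.047 m or horizontal distance between teal1 and pink3 below 0.047 m or horizontal distance between teal1 and pink4 below 0.047 m) and (horizontal distance between teal2 and pink1 below 0.047 m or horizontal distance between teal2 and pink2 below 0.047 m or horizontal distance between teal2 and pink3 below 0.047 m or horizontal distance between teal2 and pink4 below 0.047 m) and (horizontal distance between teal3 and pink1 below 0.047 m or horizontal distance between teal3 and pink2 below 0.047 m or horizontal distance between teal3 and pink3 below 0.047 m or horizontal distance between teal3 and pink4 below 0.047 m) and (horizontal distance between teal4 and pink1 below 0.047 m or horizontal distance between teal4 and pink2 below 0.047 m or horizontal distance between teal4 and pink3 below 0.047 m or horizontal distance between teal4 and pink4 below 0.047 m) and horizontal distance between paddle_tip and bowl below 0.09 m and z of paddle_tip in the frame of bowl below 0.06 m), for 0.2 s.
At the end, for the whole second after the job is handed in: Every bead has one of the other colour within 47 mm, centre to centre from above; all beads at rest in the bowl; the paddle at rest in its nest, origin within 9 mm of its place, origin at most 3 mm and tip at most 4 mm too high; bystanders within 20 mm of their starts ((horizontal distance between pink1 and teal1 below 0.047 m or horizontal distance between pink1 and teal2 below 0.047 m or horizontal distance between pink1 and teal3 below 0.047 m or horizontal distance between pink1 and teal4 below 0.047 m) and (horizontal distance between pink2 and teal1 below 0.047 m or horizontal distance between pink2 and teal2 below 0.047 m or horizontal distance between pink2 and teal3 below 0.047 m or horizontal distance between pink2 and teal4 below 0.047 m) and (horizontal distance between pink3 and teal1 below 0.047 m or horizontal distance between pink3 and teal2 below 0.047 m or horizontal distance between pink3 and teal3 below 0.047 m or horizontal distance between pink3 and teal4 below 0.047 m) and (horizontal distance between pink4 and teal1 below 0.047 m or horizontal distance between pink4 and teal2 below 0.047 m or horizontal distance between pink4 and teal3 below 0.047 m or horizontal distance between pink4 and teal4 below 0.047 m) and (horizontal distance between teal1 and pink1 below 0.047 m or horizontal distance between teal1 and pink2 below 0.047 m or horizontal distance between teal1 and pink3 below 0.047 m or horizontal distance between teal1 and pink4 below 0.047 m) and (horizontal distance between teal2 and pink1 below 0.047 m or horizontal distance between teal2 and pink2 below 0.047 m or horizontal distance between teal2 and pink3 below 0.047 m or horizontal distance between teal2 and pink4 below 0.047 m) and (horizontal distance between teal3 and pink1 below 0.047 m or horizontal distance between teal3 and pink2 below 0.047 m or horizontal distance between teal3 and pink3 below 0.047 m or horizontal distance between teal3 and pink4 below 0.047 m) and (horizontal distance between teal4 and pink1 below 0.047 m or horizontal distance between teal4 and pink2 below 0.047 m or horizontal distance between teal4 and pink3 below 0.047 m or horizontal distance between teal4 and pink4 below 0.047 m) and horizontal distance between each of pink1, pink2, pink3, pink4, teal1, teal2, teal3, teal4 and bowl below 0.105 m and z of each of pink1, pink2, pink3, pink4, teal1, teal2, teal3, teal4 in the frame of bowl below 0.075 m and linear speed of each of pink1, pink2, pink3, pink4, teal1, teal2, teal3, teal4 below 0.03 m/s and horizontal distance between paddle and nest below 0.009 m and x of paddle_tip in the frame of nest above 0.085 m and z of paddle in the frame of nest below 0.039 m and z of paddle_tip in the frame of nest between 0.03 and 0.04 m and linear speed of paddle below 0.02 m/s); the robot touches nothing.
It fails at once if a bystander is shifted by more than 20 mm or tipped (distance of any of bin, ball_stand, gauge from where it was at the start of the episode above 0.02 m or angle between any of bin, ball_stand, gauge's own z axis and vertical above 0.3 rad).
It fails at once if the gripper or arm touches a bead (contact force between any of the fingers, the arm and pink1 above 0.5 N or contact force between any of the fingers, the arm and pink2 above 0.5 N or contact force between any of the fingers, the arm and pink3 above 0.5 N or contact force between any of the fingers, the arm and pink4 above 0.5 N or contact force between any of the fingers, the arm and teal1 above 0.5 N or contact force between any of the fingers, the arm and teal2 above 0.5 N or contact force between any of the fingers, the arm and teal3 above 0.5 N or contact force between any of the fingers, the arm and teal4 above 0.5 N).
It fails at once if the paddle is pressed against the bowl with more than 35 N (contact force between paddle and bowl above 35 N).
It also fails if it takes over 72 s, if anything falls off the work surface, if the arm or the gripper's body presses on something with over 40 N, if the wrist force passes 120 N, or if a joint passes its speed limit or range.

### The arm

A 7-joint arm with a two-finger parallel gripper is mounted at the origin on the work surface. World frame = base frame: x ahead of the robot, y to its left, z up, the work surface at z = 0. Lengths are in mm, angles in rad, forces in N, time in s.
With the tool pointing down it reaches from about 425 to 925 mm from the base axis. Payload 6.8 kg.
Tool frame: the origin (TCP) lies midway between the tips of the shut fingers; the grasp point (between the pads) lies 19 mm behind it; z points along the fingers, y is the line along which they close (so a half turn about z gives the same grasp; the last joint's range is limited). The gripper opens to 88 mm and grips with 3 to 60 N. Pads are 20 mm wide; open, the fingers measure 115 mm over their backs; the gripper's body (75 mm by 178 mm) begins 61 mm behind the grasp point.
Start: joints at [1.018, 0.477, 0.022, 1.555, -0.011, 1.109, -0.083], TCP at [290.448, -609.333, 222.664] pointing down, gripper open.
Joint ranges: [-2.96, 2.96], [-0.34, 2.1], [-1.41, 1.46], [0.24, 2.44], [-1.37, 4.51], [0.17, 1.92], [-2.96, 2.96]. Speed limits (rad/s): [2.39, 2.39, 3.14, 3.14, 3.14, 3.14, 3.14].

### API

Orientations are given as a rotation vector (axis times angle).
In Python, from cell import ctrl gives the robot as it stands.
- The arm moves only by the tool play_rows, never from a script. Its argument "series" is a list of rows, each a list of 6 numbers: the shift along the tool's x, y, z normalised to -1 to 1, where 1 is 0.02 m, then the turn, a rotation vector about the tool's x, y, z normalised to -1 to 1, where 1 is 2 pi rad. In form: [[tx, ty, tz, rx, ry, rz], ...]. A call has exactly 5 rows; each row shifts and turns the commanded pose from where the row before left it, along the tool's axes as they then stand; what a row does not reach is not made up. A row lasts 1/12 s, in which the tool goes at most 41.7 mm and 7.16 degrees, less where a joint would pass 70% of its speed; a pose out of reach is approached as far as the arm can. A call with a number of a shift or a turn outside -1 to 1 is refused whole. A call with a gripper value outside its range is refused whole. "fingers" is the opening, from -1 (shut) to 1 (fully open), set as the call begins (left out, the last holds). The fingers move at their own pace and stop on an object; "force" is the grip in N (left out, the last holds). Time passes only in rows, so rows that do not move let the fingers close, or fill a call up. It gives the time, the measured TCP pose, the force, the opening and the grip force at its end, in the units of the state.
- ctrl.observe(): the state, without advancing time (a new reading comes with each control period).
- ctrl.capture(name): name is "scene" or "top" or "wrist"; returns (picture, depth): 384x512x3 uint8, red, green, blue; 384x512 float32, mm along the optical axis (not along the pixel's ray), 0 where there is no reading.
- ctrl.camera_model(name): a dict with "fx", "fy", "cx", "cy" (pixels), "extrinsics" (4x4, takes a point from camera to world coordinates); the wrist camera has in their place "hand_eye" (4x4, takes a point from camera to tool coordinates, whose origin is the TCP and whose axes are the flange's). Camera axes: x right, y down, z forward; pixel columns grow to the right and rows downward; lengths in mm; the calibration is good to about 2 mm. The wrist camera is an equidistant fisheye: a pixel r from the principal point sees the ray r / f radians off the axis. A picture is of the moment at which its call begins: read the wrist's pose just before it. camera_model takes no time and is no camera call.
- ctrl.close_job(): hands the job in; it is judged then, once.
The state is a dict: "time": time; "joint_positions": joint angles; "qvel": joint speeds; "joint_torque": joint torques, N m; "tool_pos": TCP position; "ee_rot": TCP orientation; "force": force on the tool from outside, world axes, zero at the start; "wrist_torque": the same for the moment, N m; "finger_gap": opening from 0.0 (shut) to 1.0 (fully open); "grasp_force": force on a finger pad.
Only numpy, scipy, OpenCV 4.12 (cv2) and the standard library are available. Lean on these libraries where they do the work, as an engineer would, in place of code of your own. Each camera call takes 0.05 s, during which the arm holds its last target. There are 200 camera calls.

## Working session

There is one attempt and no reset: what is moved stays moved. The work goes in short steps, Python scripts to look and compute and a tool call to move; the robot and the scene stay as the last step left them, time stands still between calls to the robot, and variables do not carry over. Pictures are saved under pics/ and viewed, at most 10 in all, crops included, and the job is handed in when it is done.

Besides the shell and the picture viewer there is one more tool, called after "Call:" as name(argument=value, ...), one argument or row to a line, values as JSON. play_rows: Moves the arm, as the interface text tells. Its arguments: {"type":"object","properties":{"series":{"type":"array","items":{"type":"array","items":{"type":"number"}}},"fingers":{"type":"number"},"force":{"type":"number"}},"required":["series"]}

```bash
mkdir -p pics; ls
python3 - <<'E'
from cell import ctrl
import cv2,numpy as np
s=ctrl.observe();print(s)
for n in("scene","top"):
    p,d=ctrl.capture(n);np.savez(f"pics/{n}0.npz",p=p,d=d);cv2.imwrite(f"pics/{n}0.png",p[:,:,::-1]);m=ctrl.camera_model(n);print(n,m)
print(ctrl.camera_model("wrist"))
E
```

```text
pics
{'time': 0.0, 'joint_positions': array([ 1.01787587,  0.47778027,  0.02233869,  1.55642728, -0.0114923 ,
        1.10928475, -0.08309318]), 'qvel': array([-0.00085275,  0.00035204,  0.00033204, -0.00209171, -0.00049372,
        0.00110473,  0.00129162]), 'joint_torque': array([-6.67249424e-04, -5.82850850e+01,  1.53475698e+00, -2.72607797e+01,
       -5.42405911e-02,  1.70595653e-02,  1.71629931e-04]), 'tool_pos': array([ 290.18176387, -608.78955   ,  221.70520286]), 'ee_rot': array([-3.06254868e+00, -6.92653268e-01,  8.21550259e-04]), 'force': array([-0.54927278,  0.47363166,  0.11140582]), 'wrist_torque': array([-0.05736891,  0.01794381, -0.04530229]), 'grasp_force': 0.0, 'finger_gap': 0.9977050503724693}
scene {'fx': 357.15023469131256, 'fy': 357.15023469131256, 'cx': 256.6346761917153, 'cy': 184.92460757553008, 'extrinsics': array([[ 2.01186471e-01,  7.20622171e-01, -6.63496564e-01,
         1.38885693e+03],
       [ 9.79509920e-01, -1.41649560e-01,  1.43163259e-01,
        -1.88355309e+02],
       [ 9.18262248e-03, -6.78703977e-01, -7.34354541e-01,
         1.01531333e+03],
[... 308 characters left out ...]
9543230e-01,  1.35022884e-02, -2.70373811e-02,
         1.73353950e+01],
       [ 2.57577769e-02, -8.73244386e-02, -9.95846865e-01,
         1.21656949e+03],
       [ 0.00000000e+00,  0.00000000e+00,  0.00000000e+00,
         1.00000000e+00]])}
{'fx': 297.3186396354542, 'fy': 297.3186396354542, 'cx': 256.7773015807165, 'cy': 187.50079783251914, 'hand_eye': array([[ 1.42518195e-03, -9.65283224e-01, -2.61201583e-01,
         7.20060163e+01],
       [ 9.99998887e-01,  1.26043101e-03,  7.98262621e-04,
         8.89356979e-01],
       [-4.41322941e-04, -2.61202430e-01,  9.65283946e-01,
        -1.61978522e+02],
       [ 0.00000000e+00,  0.00000000e+00,  0.00000000e+00,
         1.00000000e+00]])}
```

Run:
```python
import cv2
a=cv2.imread("pics/top0.png");cv2.imwrite("pics/top0b.png",cv2.resize(a,(800,600),interpolation=cv2.INTER_CUBIC))
```

```text
(no output)
```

View pics/top0b.png

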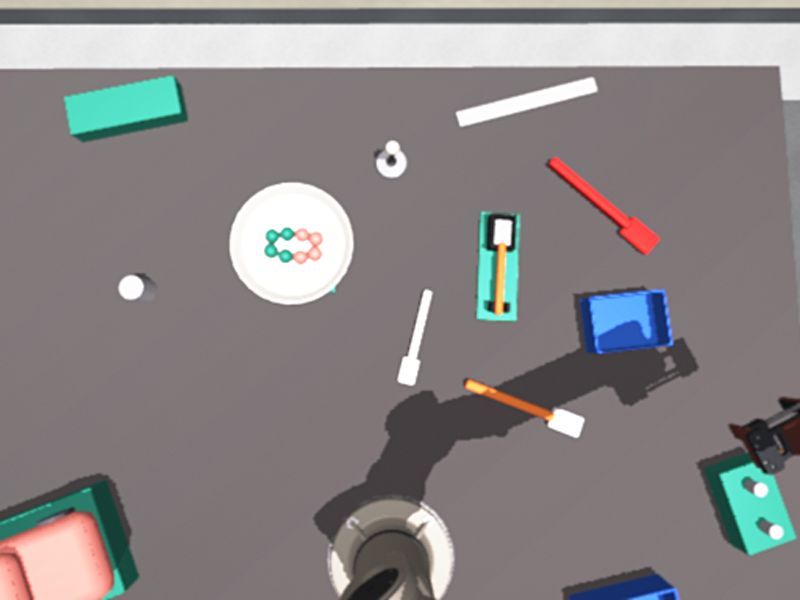

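View pics/scene0.png

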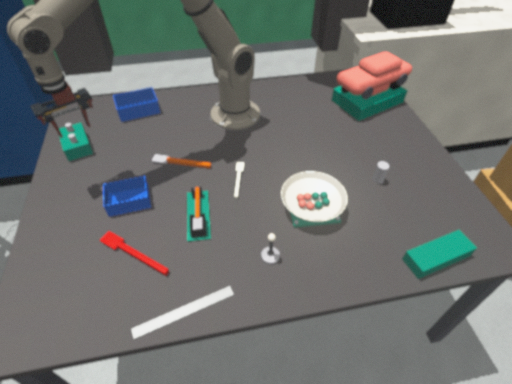

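The top view (shown at 1.5625x) has four paddle-like things:
- An orange paddle in the teal nest at (500,262).
- A longer loose orange paddle at (525,407).
- A red one at (605,205), which is excluded.
- A white one at (416,337), which is excluded.

The orange paddle in the nest looks like the smaller of the two left. The bowl is at (292,243). I'll confirm with a crop and measurements.

```bash
cat > h.py <<'E'
import numpy as np,cv2
from scipy.spatial.transform import Rotation as R
from cell import ctrl
def ray(n,u,v,z):
    "pixel(s) -> world at height z (pinhole cams)"
    m=ctrl.camera_model(n);E=m["extrinsics"]
    d=np.stack([(np.asarray(u,float)-m["cx"])/m["fx"],(np.asarray(v,float)-m["cy"])/m["fy"],np.ones_like(np.asarray(u,float))],-1)@E[:3,:3].T
    t=(z-E[2,3])/d[...,2:3]; return E[:3,3]+t*d
E
python3 - <<'E'
from h import *
f=np.load("pics/top0.npz");p=f["p"];d=f["d"]
a=p[:,:,::-1]
c1=cv2.resize(a[130:290,290:385],None,fx=3.75,fy=3.75,interpolation=cv2.INTER_CUBIC)
c2=cv2.resize(a[112:202,140:240],None,fx=4.4,fy=4.4,interpolation=cv2.INTER_CUBIC)
o=np.zeros((600,800,3),np.uint8);o[:c1.shape[0],:c1.shape[1]]=c1;o[:c2.shape[0],360:360+c2.shape[1]]=c2[:, :440]
cv2.imwrite("pics/crop1.png",o)
h=cv2.cvtColor(p,cv2.COLOR_RGB2HSV)
def comps(mask,name,z,win=None,mn=8):
    if win: 
        w=np.zeros_like(mask);w[win[1]:win[3],win[0]:win[2]]=1;mask=mask&w
    k,l,st,ce=cv2.connectedComponentsWithStats(mask.astype(np.uint8))
    for i in range(1,k):
        if st[i,4]>=mn:
            ys,xs=np.where(l==i);P=ray("top",xs,ys,z)[:,:2];rc=cv2.minAreaRect(P.astype(np.float32))
            print(name,st[i,4],ce[i].round(1),"mean",P.mean(0).round(1),"rect",np.round(rc[0],1),np.round(rc[1],1),round(rc[2],1),"depth",np.median(d[l==i]))
H,S,V=[h[...,i].astype(int) for i in range(3)]
comps((H>8)&(H<22)&(S>150)&(V>100),"orange",44,(270,120,400,290))
comps((H>75)&(H<95)&(S>120)&(V>60),"teal",8,(290,120,345,215))
comps((H>75)&(H<95)&(S>80),"tb",36,(160,130,215,180),4)
comps(((H<10)|(H>170))&(S>60)&(V>120),"pb",36,(160,130,215,180),4)
comps((S<40)&(V>150),"white",70,(140,110,235,200),50)
comps((S<60)&(V>120),"blade",40,(305,135,335,165),20)
E
```

```text
orange 165 [319.4 177.3] mean [ 545.6 -223.3] rect [ 543.6 -225. ] [ 18.  137.2] 85.3 depth 1185.6445
orange 311 [326.8 256.1] mean [ 305.5 -238.1] rect [ 307.  -234.2] [178.1  18.7] 68.1 depth 1187.9224
teal 947 [316.8 175.8] mean [ 554.2 -222.4] rect [ 572.1 -227.5] [ 79.9 218.5] 86.3 depth 1220.4778
tb 212 [178.  155.8] mean [618.9 212.1] rect [617.7 212.3] [53.2 66.1] 86.2 depth 1172.325
pb 188 [197.  157.6] mean [612.6 153.5] rect [613.1 154.4] [54.7 69.2] 82.9 depth 1174.2063
white 4291 [185.8 155.1] mean [615.7 183. ] rect [616.  181.6] [237.9 237.4] 44.5 depth 1179.9167
white 169 [186.9 156.5] mean [611.  179.8] rect [610.9 179.6] [32.9 71.1] 5.1 depth 1202.1996
blade 24 [305.2 142.5] mean [ 655.7 -183.1] rect [ 651.2 -182.2] [ 6.2 57.2] 82.1 depth 1236.4274
blade 90 [332.  147.7] mean [ 638.3 -266.3] rect [ 632.8 -251.6] [44.  91.4] 89.4 depth 1238.4038
blade 182 [321.3 147.8] mean [ 638.3 -233. ] rect [ 636.3 -233.4] [34.5 53.5] 88.1 depth 1197.6487
```

View pics/crop1.png

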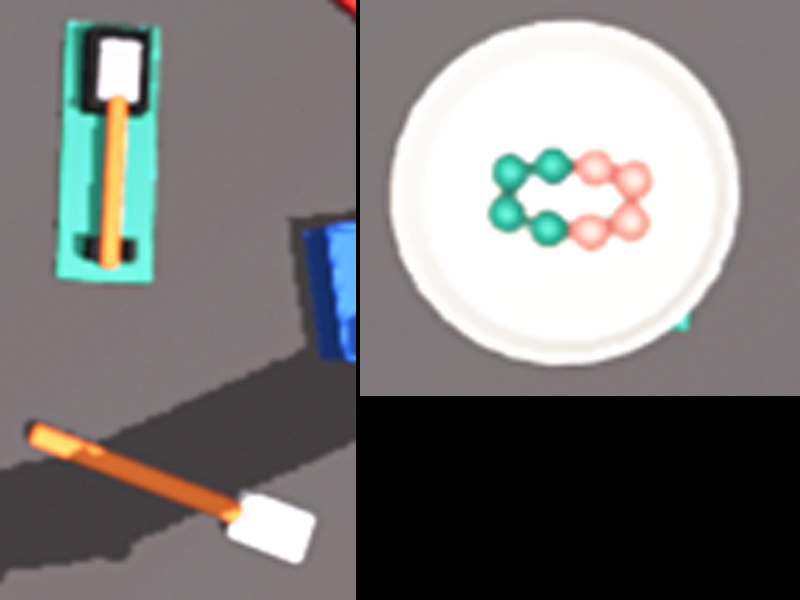

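The crop confirms it. The orange paddle in the nest has a handle about 137 mm visible and a 53x34 mm blade, which fits the 190 mm paddle. The loose orange one has a 178 mm handle, so it is the bigger one. Bowl centre is about (616,183), with beads lying along y, teal at +y. I'll plan the approach above the nest.

```bash
cat >> h.py <<'E'
def pose(s=None):
    s=s or ctrl.observe();T=np.eye(4);T[:3,:3]=R.from_rotvec(s["ee_rot"]).as_matrix();T[:3,3]=s["tool_pos"];return T
def target(grasp,yaw,lean):
    "TCP pose: grasp point, yaw of tool x, lean = tool z tipped toward +tool-x heading (deg)"
    y,a=np.radians([yaw,lean]);d=np.array([np.cos(y),np.sin(y),0]);u=np.array([0,0,1.])
    T=np.eye(4);T[:3,0]=np.cos(a)*d+np.sin(a)*u;T[:3,2]=np.sin(a)*d-np.cos(a)*u;T[:3,1]=np.cross(T[:3,2],T[:3,0])
    T[:3,3]=np.asarray(grasp)+19*T[:3,2];return T
def step(t,r):
    D=np.eye(4);D[:3,:3]=R.from_rotvec(r).as_matrix();D[:3,3]=t;return D
def plan(T0,T1,n=None,nd=3,show=True):
    "constant row repeated n times (screw), rounded; returns end pose"
    from scipy.linalg import logm,expm
    D=np.linalg.inv(T0)@T1
    rv=R.from_matrix(D[:3,:3]).as_rotvec()
    k=int(np.ceil(max(np.linalg.norm(D[:3,3])/19.,np.degrees(np.linalg.norm(rv))/7.0,1)))
    n=n or 5*int(np.ceil(k/5))
    d=expm(np.real(logm(D))/n);r=R.from_matrix(d[:3,:3]).as_rotvec()
    row=np.r_[np.round(d[:3,3]/20,nd),np.round(r/(2*np.pi),4)]
    T=T0.copy()
    for _ in range(n):T=T@step(row[:3]*20,row[3:]*2*np.pi)
    if show:print(n,"rows of",[float(x) for x in row],"end",T[:3,3].round(1),"err mm",np.linalg.norm(T[:3,3]-T1[:3,3]).round(1),"deg",np.degrees(R.from_matrix(T[:3,:3].T@T1[:3,:3]).magnitude()).round(2))
    return T
E
python3 - <<'E'
from h import *
plan(pose(),target([500,-225,241],-4.5,0))
print(ray("top",250,99,60),ray("top",[256-6,86],[102,183],20))
E
```

```text
25 rows of [0.566, -0.68, 0.0, -0.0, 0.0, 0.0033] end [ 499.2 -224.6  222.2] err mm 0.9 deg 0.3
[789.31119721 -12.54947875  60.        ] [[791.94295619 -13.4324041   20.        ]
 [539.81658818 497.93727854  20.        ]]
```

Call:
play_rows(
  series=[
    [0.566,-0.68,0,0,0,0.0033],
    [0.566,-0.68,0,0,0,0.0033],
    [0.566,-0.68,0,0,0,0.0033],
    [0.566,-0.68,0,0,0,0.0033],
    [0.566,-0.68,0,0,0,0.0033],
  ],
  fingers=0,
)

```text
time: 0.52
tool_pos: [315.7, -523.5, 222.2]
ee_rot: [-3.095, -0.531, 0.001]
force: [0.6, 0.4, 0.7]
finger_gap: 0.658
grasp_force: 0.0
```

Call:
play_rows(
  series=[
    [0.566,-0.68,0,0,0,0.0033],
    [0.566,-0.68,0,0,0,0.0033],
    [0.566,-0.68,0,0,0,0.0033],
    [0.566,-0.68,0,0,0,0.0033],
    [0.566,-0.68,0,0,0,0.0033],
  ],
)

```text
time: 0.93
tool_pos: [349.7, -441.9, 222.3]
ee_rot: [-3.119, -0.37, 0.001]
force: [-0.5, -0.1, 0.3]
finger_gap: 0.5
grasp_force: 0.0
```

Call:
play_rows(
  series=[
    [0.566,-0.68,0,0,0,0.0033],
    [0.566,-0.68,0,0,0,0.0033],
    [0.566,-0.68,0,0,0,0.0033],
    [0.566,-0.68,0,0,0,0.0033],
    [0.566,-0.68,0,0,0,0.0033],
  ],
)

```text
time: 1.35
tool_pos: [392.1, -364.3, 222.3]
ee_rot: [-3.134, -0.208, 0.001]
force: [0.4, -0.8, 0.2]
finger_gap: 0.498
grasp_force: 0.0
```

Call:
play_rows(
  series=[
    [0.566,-0.68,0,0,0,0.0033],
    [0.566,-0.68,0,0,0,0.0033],
    [0.566,-0.68,0,0,0,0.0033],
    [0.566,-0.68,0,0,0,0.0033],
    [0.566,-0.68,0,0,0,0.0033],
  ],
)

```text
time: 1.77
tool_pos: [442.2, -291.5, 222.4]
ee_rot: [-3.141, -0.046, 0.001]
force: [0.2, -0.1, -0.0]
finger_gap: 0.505
grasp_force: 0.0
```

Call:
play_rows(
  series=[
    [0.566,-0.68,0,0,0,0.0033],
    [0.566,-0.68,0,0,0,0.0033],
    [0.566,-0.68,0,0,0,0.0033],
    [0.566,-0.68,0,0,0,0.0033],
    [0.566,-0.68,0,0,0,0.0033],
  ],
)

```text
time: 2.18
tool_pos: [499.6, -224.2, 222.4]
ee_rot: [-3.139, 0.117, 0.001]
force: [-0.0, 0.8, 0.0]
finger_gap: 0.5
grasp_force: 0.0
```

```bash
cat >> h.py <<'E'
def wray(u,v,z,T=None):
    m=ctrl.camera_model("wrist");T=pose() if T is None else T;E=T@m["hand_eye"]
    a=(np.asarray(u,float)-m["cx"])/m["fx"];b=(np.asarray(v,float)-m["cy"])/m["fy"];th=np.hypot(a,b)+1e-12
    d=np.stack([np.sin(th)*a/th,np.sin(th)*b/th,np.cos(th)],-1)@E[:3,:3].T
    return E[:3,3]+(z-E[2,3])/d[...,2:3]*d
E
python3 - <<'E'
from h import *
T=pose();p,d=ctrl.capture("wrist");np.savez("pics/w1.npz",p=p,d=d,T=T)
cv2.imwrite("pics/w1.png",cv2.resize(p[:,:,::-1],(800,600),interpolation=cv2.INTER_CUBIC))
E
```

```text
(no output)
```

View pics/w1.png

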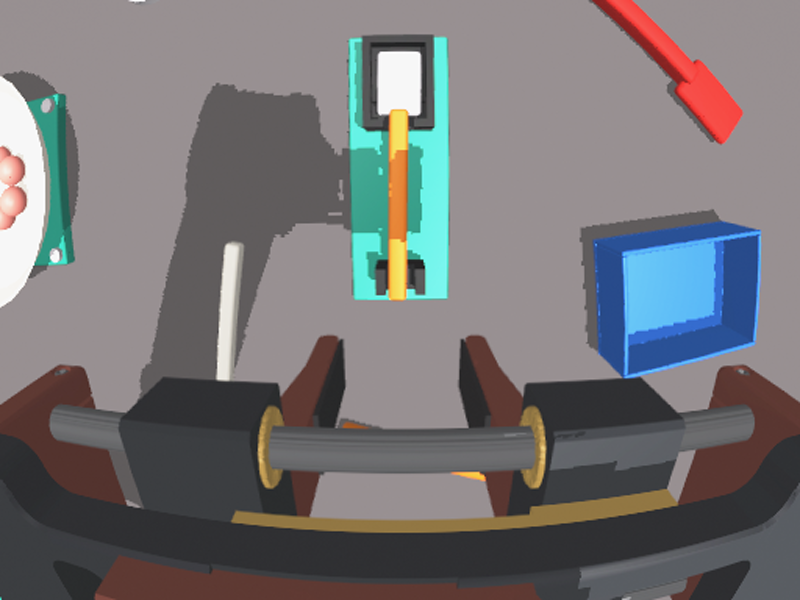

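The wrist view (1.5625x) shows:
- Nest plate corners at (349,37), (448,38), (447,298) and (353,298).
- Blade end edge at (400,51) and handle end at (398,299).
- Handle from (399,111), and pocket outline 362–434 by 36–129.

Run:
```python
from h import *
f=np.load("pics/w1.npz");T=f["T"];k=1.5625
def W(l,z):
    l=np.array(l,float)/k;return wray(l[:,0],l[:,1],z,T)
c=W([(349,37),(448,38),(447,298),(353,298)],8);print(c.round(1),c.mean(0))
pt=W([(400,51)],40);ha=W([(398,299)],44);print("tip",pt,"hend",ha,np.linalg.norm(pt-ha))
bl=W([(377,52),(421,52),(421,115),(378,115)],40);print(bl.round(1))
po=W([(362,36),(434,36),(434,129),(362,129)],46);print(po.round(1),po.mean(0))
d=(pt-ha)[0];print("yaw",np.degrees(np.arctan2(d[1],d[0])),np.degrees(np.arctan2(*(c[0]+c[1]-c[2]-c[3])[[1,0]])),"ctr",(pt+ha)/2)
p=f["p"];h=cv2.cvtColor(p,cv2.COLOR_RGB2HSV);m=(h[...,0]>5)&(h[...,0]<25)&(h[...,1]>130)&(h[...,2]>100);m[:60]=0;m[195:]=0;m[:,:235]=0;m[:,275:]=0
ys,xs=np.where(m);P=wray(xs,ys,44,T)[:,:2].astype(np.float32);print(cv2.minAreaRect(P))
# use depth for height of handle
print(np.median(f["d"][m]))
g=target([547,-225.5,36],-4.5,43);print(T[:3,:3].round(3))
```

```text
[[ 686.3 -196.3    8. ]
 [ 679.4 -275.7    8. ]
 [ 462.9 -260.9    8. ]
 [ 468.7 -181.7    8. ]] [ 574.29308476 -228.66612188    8.        ]
tip [[ 661.81161211 -235.81565587   40.        ]] hend [[ 475.26125869 -220.58207927   44.        ]] 187.21403851492926
[[ 662.4 -219.    40. ]
 [ 660.  -251.1   40. ]
 [ 611.7 -247.5   40. ]
 [ 614.  -216.2   40. ]]
[[ 674.5 -209.2   46. ]
 [ 670.5 -261.1   46. ]
 [ 600.2 -255.8   46. ]
 [ 604.  -204.3   46. ]] [ 637.28012369 -232.57962797   46.        ]
yaw -4.668376644410919 -3.8818875572433105 ctr [[ 568.5364354  -228.19886757   42.        ]]
((545.5570068359375, -225.3725128173828), (14.20992374420166, 142.4853515625), 85.35437774658203)
334.78372
[[ 0.997 -0.075 -0.001]
 [-0.075 -0.997  0.   ]
 [-0.001 -0.    -1.   ]]
```

Run:
```python
from h import *
A=plan(pose(),target([548.1,-225.6,116],-4.6,44))
B=plan(A,target([548.1,-225.6,36],-4.6,44))
```

```text
10 rows of [0.076, 0.008, 0.682, -0.0001, 0.0122, 0.0001] end [ 561.2 -226.7  102.2] err mm 0.1 deg 0.1
5 rows of [-0.555, -0.002, 0.575, 0.0, 0.0, 0.0001] end [ 561.2 -226.6   22.3] err mm 0.1 deg 0.09
```

Call:
play_rows(
  series=[
    [0.076,0.008,0.682,0,0.0122,0],
    [0.076,0.008,0.682,0,0.0122,0],
    [0.076,0.008,0.682,0,0.0122,0],
    [0.076,0.008,0.682,0,0.0122,0],
    [0.076,0.008,0.682,0,0.0122,0],
  ],
)

```text
time: 2.65
tool_pos: [516.7, -227.7, 156.6]
ee_rot: [3.065, -0.113, 0.6]
force: [0.9, 0.7, -0.5]
finger_gap: 0.498
grasp_force: 0.0
```

Call:
play_rows(
  series=[
    [0.076,0.008,0.682,0,0.0122,0],
    [0.076,0.008,0.682,0,0.0122,0],
    [0.076,0.008,0.682,0,0.0122,0],
    [0.076,0.008,0.682,0,0.0122,0],
    [0.076,0.008,0.682,0,0.0122,0],
  ],
)

```text
time: 3.07
tool_pos: [536.0, -213.7, 134.1]
ee_rot: [-2.996, 0.087, -0.844]
force: [0.3, -0.0, 0.8]
finger_gap: 0.501
grasp_force: 0.0
```

Run:
```python
from h import *
T=pose();B=plan(T,target([548.1,-225.6,36],-4.6,44));print(T[:3,3].round(1),ctrl.observe()["joint_positions"].round(2))
p,d=ctrl.capture("wrist");np.savez("pics/w2.npz",p=p,d=d,T=T)
h=cv2.cvtColor(p,cv2.COLOR_RGB2HSV);m=(h[...,0]>5)&(h[...,0]<25)&(h[...,1]>130)&(h[...,2]>100)
k,l,st,ce=cv2.connectedComponentsWithStats(m.astype(np.uint8));print(st[1:][st[1:,4]>100])
i=1+np.argmax(st[1:,4]);ys,xs=np.where(l==i);P=wray(xs,ys,44,T)[:,:2].astype(np.float32);print(cv2.minAreaRect(P))
```

```text
10 rows of [-0.233, 0.07, 0.524, -0.0009, 0.0035, 0.0] end [ 561.2 -226.9   22.4] err mm 0.2 deg 0.14
[ 536.  -213.7  134.1] [ 0.55  0.28 -0.18  2.25 -1.    0.19 -0.29]
[[ 265  162   18  112 1672]
 [ 166  260   15   53  349]
 [ 333  260   16   52  396]
 [ 263  303   16   13  145]
 [ 148  313  286   28 2521]]
((456.3083190917969, -241.1104278564453), (271.4699401855469, 11.769410133361816), 88.018310546875)
```

Run:
```python
from h import *
T=pose();A=plan(T,target([548.1,-225.6,70],-4.6,30),5);A=plan(A,target([548.1,-225.6,70],-4.6,42),5)
```

```text
5 rows of [-0.218, 0.136, 0.799, -0.0017, -0.0008, 0.0003] end [ 557.6 -226.3   53.6] err mm 0.1 deg 0.1
5 rows of [0.04, 0.0, -0.001, -0.0, 0.0067, -0.0] end [ 560.8 -226.6   55.9] err mm 0.1 deg 0.12
```

Call:
play_rows(
  series=[
    [-0.218,0.136,0.8,-0.0017,-0.0008,0.0003],
    [-0.218,0.136,0.8,-0.0017,-0.0008,0.0003],
    [-0.218,0.136,0.8,-0.0017,-0.0008,0.0003],
    [-0.218,0.136,0.8,-0.0017,-0.0008,0.0003],
    [-0.218,0.136,0.8,-0.0017,-0.0008,0.0003],
  ],
)

```text
time: 3.53
tool_pos: [561.1, -231.5, 72.1]
ee_rot: [3.04, -0.116, 0.769]
force: [-0.0, 0.2, 0.5]
finger_gap: 0.498
grasp_force: 0.0
```

Run:
```python
from h import *
T=pose();print(T[:3,3].round(1),np.degrees(np.arctan2(T[:3,2]@[np.cos(-.08),np.sin(-.08),0],-T[2,2])),ctrl.observe()["joint_positions"].round(2))
A=plan(T,target([548.1,-225.6,70],-4.6,30),5);A=plan(T,target([548.1,-225.6,70],-4.6,43))
```

```text
[ 561.1 -231.5   72.1] 28.35572533137616 [ 0.35  0.43  0.03  2.2  -1.36  0.17  0.04]
5 rows of [-0.124, -0.047, 0.144, -0.0005, 0.0009, -0.0] end [ 557.6 -226.4   53.5] err mm 0.0 deg 0.05
5 rows of [-0.094, -0.048, 0.131, -0.0005, 0.0081, -0.0001] end [ 561.  -226.6   56.1] err mm 0.1 deg 0.08
```

Run:
```python
from h import *
T=pose();A=plan(T,target([548.1,-225.6,60],-4.6,24),5);A=plan(A,target([548.1,-225.6,36],-4.6,24),5)
```

```text
5 rows of [-0.183, -0.047, 0.239, -0.0005, -0.0024, 0.0] end [ 555.8 -226.2   42.6] err mm 0.1 deg 0.05
5 rows of [-0.097, 0.001, 0.219, -0.0, -0.0, 0.0] end [ 555.9 -226.3   18.6] err mm 0.1 deg 0.05
```

Call:
play_rows(
  series=[
    [-0.183,-0.047,0.239,-0.0005,-0.0024,0],
    [-0.183,-0.047,0.239,-0.0005,-0.0024,0],
    [-0.183,-0.047,0.239,-0.0005,-0.0024,0],
    [-0.183,-0.047,0.239,-0.0005,-0.0024,0],
    [-0.183,-0.047,0.239,-0.0005,-0.0024,0],
  ],
)

```text
time: 3.95
tool_pos: [555.7, -226.1, 42.9]
ee_rot: [3.055, -0.122, 0.651]
force: [-0.6, 0.1, -0.4]
finger_gap: 0.501
grasp_force: 0.0
```

Run:
```python
from h import *
T=pose();print(T[:3,3].round(1),ctrl.observe()["joint_positions"].round(2))
A=plan(T,target([548.1,-225.6,36],-4.6,24),5)
p,d=ctrl.capture("wrist");cv2.imwrite("pics/w3.png",p[:,:,::-1])
```

```text
[ 555.7 -226.1   42.9] [ 0.21  0.48  0.16  2.19 -1.24  0.19 -0.11]
5 rows of [-0.098, 0.002, 0.222, -0.0, -0.0, 0.0] end [ 555.8 -226.3   18.6] err mm 0.0 deg 0.06
```

View pics/w3.png

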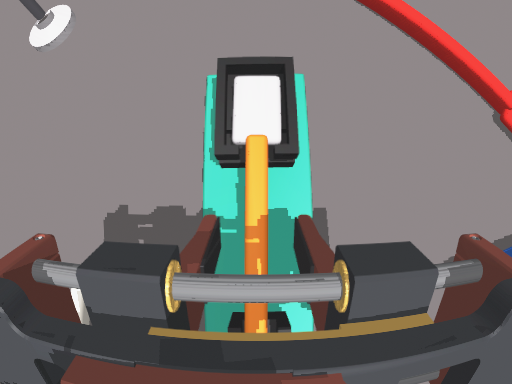

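The handle (column 256) is centred between the fingers (215 and 300), and the reach is fine. I'll descend and grip.

Call:
play_rows(
  series=[
    [-0.098,0,0.222,0,0,0],
    [-0.098,0,0.222,0,0,0],
    [-0.098,0,0.222,0,0,0],
    [-0.098,0,0.222,0,0,0],
    [-0.098,0,0.222,0,0,0],
  ],
)

```text
time: 4.42
tool_pos: [557.8, -227.8, 22.9]
ee_rot: [3.061, -0.122, 0.642]
force: [0.5, 0.3, 0.3]
finger_gap: 0.503
grasp_force: 0.0
```

Call:
play_rows(
  series=[
    [0,0,0,0,0,0],
    [0,0,0,0,0,0],
    [0,0,0,0,0,0],
    [0,0,0,0,0,0],
    [0,0,0,0,0,0],
  ],
  fingers=-1,
  force=50,
)

```text
time: 4.83
tool_pos: [557.9, -227.4, 23.2]
ee_rot: [3.061, -0.121, 0.642]
force: [0.3, 0.5, 0.3]
finger_gap: 0.163
grasp_force: 0.4
```

Call:
play_rows(
  series=[
    [0,0,0,0,0,0],
    [0,0,0,0,0,0],
    [0,0,0,0,0,0],
    [0,0,0,0,0,0],
    [0,0,0,0,0,0],
  ],
)

```text
time: 5.25
tool_pos: [557.9, -227.4, 23.2]
ee_rot: [3.061, -0.121, 0.642]
force: [-1.8, 1.6, 3.0]
finger_gap: 0.159
grasp_force: 50.0
```

Run:
```python
from h import *
T=pose();np.save("grasp.npy",T);print(T.round(3),ctrl.observe()["joint_positions"].round(2))
U=T.copy();U[2,3]+=90;A=plan(T,U,5)
B=plan(A,target([600,-100,220],10,-10))
```

```text
[[ 9.13000e-01 -7.80000e-02  4.01000e-01  5.57932e+02]
 [-7.30000e-02 -9.97000e-01 -2.80000e-02 -2.27396e+02]
 [ 4.02000e-01 -4.00000e-03 -9.16000e-01  2.32010e+01]
 [ 0.00000e+00  0.00000e+00  0.00000e+00  1.00000e+00]] [ 0.25  0.52  0.12  2.18 -1.37  0.17  0.02]
5 rows of [0.362, -0.004, -0.824, -0.0, -0.0, -0.0] end [ 558.  -227.4  113.2] err mm 0.0 deg 0.0
10 rows of [0.285, -0.619, -0.415, 0.0004, -0.0093, -0.0041] end [ 596.6 -100.4  201.1] err mm 0.3 deg 0.16
```

Call:
play_rows(
  series=[
    [0.362,0,-0.824,0,0,0],
    [0.362,0,-0.824,0,0,0],
    [0.362,0,-0.824,0,0,0],
    [0.362,0,-0.824,0,0,0],
    [0.362,0,-0.824,0,0,0],
  ],
)

```text
time: 5.67
tool_pos: [557.2, -227.7, 113.3]
ee_rot: [3.061, -0.122, 0.64]
force: [0.4, -0.0, -0.6]
finger_gap: 0.156
grasp_force: 50.0
```

```bash
cat >> h.py <<'E'
G0=np.load("grasp.npy")
y=np.radians(-4.6);NEST=np.eye(4);NEST[:3,:3]=R.from_euler("z",-4.6,degrees=True).as_matrix();NEST[:3,3]=[568,-228,36]
TP=np.linalg.inv(G0)@NEST   # tool -> paddle
def tip(T):
    P=T@TP;return (P@[95,0,0,1])[:3],P
def forpaddle(tp,yaw,bl):
    "tool pose for paddle tip position tp, blade pitched bl deg below level along heading yaw (90=vertical)"
    P=np.eye(4);P[:3,:3]=R.from_euler("ZY",[yaw,bl],degrees=True).as_matrix();P[:3,3]=np.asarray(tp)-95*P[:3,0]
    return P@np.linalg.inv(TP)
E
python3 - <<'E'
from h import *
T=pose();print(ctrl.observe()["joint_positions"].round(2),tip(T)[0])
A=plan(T,forpaddle([640,-60,200],20,50))
B=plan(A,forpaddle([616,110,180],90,50))
C=plan(B,forpaddle([616,110,150],90,75))
E
```

```text
[-0.1   0.39  0.54  2.17 -0.97  0.39 -0.42] [ 662.00928726 -235.98630289  125.92830104]
15 rows of [0.097, -0.435, -0.559, -0.0001, -0.0091, -0.0047] end [567.1 -86.5 272.3] err mm 0.4 deg 0.23
10 rows of [0.635, -0.19, -0.201, -0.0086, -0.0001, -0.0174] end [616.   32.7 252.4] err mm 0.2 deg 0.09
5 rows of [0.332, 0.001, -0.191, 0.0, -0.0139, 0.0001] end [616.2  70.4 248.1] err mm 0.1 deg 0.08
```

Call:
play_rows(
  series=[
    [0.097,-0.435,-0.559,0,-0.0091,-0.0047],
    [0.097,-0.435,-0.559,0,-0.0091,-0.0047],
    [0.097,-0.435,-0.559,0,-0.0091,-0.0047],
    [0.097,-0.435,-0.559,0,-0.0091,-0.0047],
    [0.097,-0.435,-0.559,0,-0.0091,-0.0047],
  ],
)

```text
time: 6.08
tool_pos: [551.1, -182.8, 169.0]
ee_rot: [3.102, 0.103, 0.19]
force: [0.7, -0.9, -2.0]
finger_gap: 0.155
grasp_force: 50.0
```

Call:
play_rows(
  series=[
    [0.097,-0.435,-0.559,0,-0.0091,-0.0047],
    [0.097,-0.435,-0.559,0,-0.0091,-0.0047],
    [0.097,-0.435,-0.559,0,-0.0091,-0.0047],
    [0.097,-0.435,-0.559,0,-0.0091,-0.0047],
    [0.097,-0.435,-0.559,0,-0.0091,-0.0047],
  ],
)

```text
time: 6.5
tool_pos: [555.1, -136.2, 223.0]
ee_rot: [3.064, 0.321, -0.256]
force: [0.7, 0.5, -1.0]
finger_gap: 0.159
grasp_force: 50.0
```

Call:
play_rows(
  series=[
    [0.097,-0.435,-0.559,0,-0.0091,-0.0047],
    [0.097,-0.435,-0.559,0,-0.0091,-0.0047],
    [0.097,-0.435,-0.559,0,-0.0091,-0.0047],
    [0.097,-0.435,-0.559,0,-0.0091,-0.0047],
    [0.097,-0.435,-0.559,0,-0.0091,-0.0047],
  ],
)

```text
time: 6.92
tool_pos: [567.5, -86.7, 272.8]
ee_rot: [2.95, 0.529, -0.69]
force: [0.6, 0.6, -1.6]
finger_gap: 0.156
grasp_force: 50.0
```

Run:
```python
from h import *
T=pose();t,P=tip(T);print(ctrl.observe()["joint_positions"].round(2),t,P[:3,0].round(2))
B=plan(T,forpaddle([616,100,180],90,52))
C=plan(B,forpaddle([616,105,150],90,86))
```

```text
[-0.55  0.65  0.85  1.49 -0.22  1.59 -0.9 ] [639.86578784 -59.05399412 200.66639202] [ 0.6   0.23 -0.76]
10 rows of [0.6, -0.168, -0.205, -0.009, -0.0007, -0.0172] end [616.   25.3 254.8] err mm 0.3 deg 0.18
5 rows of [0.455, 0.001, -0.397, 0.0, -0.0189, 0.0002] end [616.2  84.9 253.9] err mm 0.0 deg 0.11
```

Call:
play_rows(
  series=[
    [0.6,-0.168,-0.205,-0.009,-0.0007,-0.0172],
    [0.6,-0.168,-0.205,-0.009,-0.0007,-0.0172],
    [0.6,-0.168,-0.205,-0.009,-0.0007,-0.0172],
    [0.6,-0.168,-0.205,-0.009,-0.0007,-0.0172],
    [0.6,-0.168,-0.205,-0.009,-0.0007,-0.0172],
  ],
)

```text
time: 7.33
tool_pos: [610.1, -38.0, 263.5]
ee_rot: [2.532, 1.33, -0.612]
force: [-0.1, 0.2, -0.5]
finger_gap: 0.154
grasp_force: 50.0
```

Call:
play_rows(
  series=[
    [0.6,-0.168,-0.205,-0.009,-0.0007,-0.0172],
    [0.6,-0.168,-0.205,-0.009,-0.0007,-0.0172],
    [0.6,-0.168,-0.205,-0.009,-0.0007,-0.0172],
    [0.6,-0.168,-0.205,-0.009,-0.0007,-0.0172],
    [0.6,-0.168,-0.205,-0.009,-0.0007,-0.0172],
  ],
)

```text
time: 7.75
tool_pos: [616.2, 26.2, 254.0]
ee_rot: [1.938, 1.952, -0.492]
force: [0.3, 1.0, -2.0]
finger_gap: 0.159
grasp_force: 50.0
```

Run:
```python
from h import *
T=pose();t,P=tip(T);print(ctrl.observe()["joint_positions"].round(2),t,P[:3,0].round(2),P[:3,1].round(2))
C=plan(T,forpaddle([616,105,150],90,86))
```

```text
[-0.84  0.49  0.63  1.68  0.21  1.19 -0.33] [615.42328252 100.96478555 179.02407826] [-0.    0.62 -0.79] [-1.   -0.01 -0.  ]
5 rows of [0.443, 0.001, -0.397, 0.0002, -0.0189, 0.0003] end [616.2  84.9 253.9] err mm 0.0 deg 0.11
```

Call:
play_rows(
  series=[
    [0.443,0,-0.397,0.0002,-0.0189,0.0003],
    [0.443,0,-0.397,0.0002,-0.0189,0.0003],
    [0.443,0,-0.397,0.0002,-0.0189,0.0003],
    [0.443,0,-0.397,0.0002,-0.0189,0.0003],
    [0.443,0,-0.397,0.0002,-0.0189,0.0003],
  ],
)

```text
time: 8.17
tool_pos: [616.8, 85.7, 254.8]
ee_rot: [1.561, 1.546, -0.946]
force: [0.5, 0.3, -1.2]
finger_gap: 0.151
grasp_force: 50.0
```

Run:
```python
from h import *
T=pose();t,P=tip(T);print(ctrl.observe()["joint_positions"].round(2),t,P[:3,0].round(2),P[:3,1].round(2))
ims=[]
for n in("wrist","top","scene"):
    p,d=ctrl.capture(n);np.savez(f"pics/b_{n}.npz",p=p,d=d,T=T);ims.append(p[:,:,::-1])
o=np.zeros((600,800,3),np.uint8)
o[:300,:400]=cv2.resize(ims[0],(400,300));o[:300,400:]=cv2.resize(ims[1][95:215,120:280],(400,300),interpolation=cv2.INTER_CUBIC);o[300:,:400]=cv2.resize(ims[2][130:250,230:390],(400,300),interpolation=cv2.INTER_CUBIC);o[300:,400:]=cv2.resize(ims[2],(400,300))
cv2.imwrite("pics/b.png",o)
C=plan(T,forpaddle([616,108,60],90,88))
```

```text
[-1.08  0.83  0.72  1.56  0.45  1.45 -0.6 ] [617.07241771 105.39338904 150.74902873] [ 0.    0.07 -1.  ] [-1.  0. -0.]
5 rows of [0.832, -0.006, 0.354, -0.0001, -0.001, -0.0002] end [616.2  91.6 164.5] err mm 0.0 deg 0.07
```

View pics/b.png

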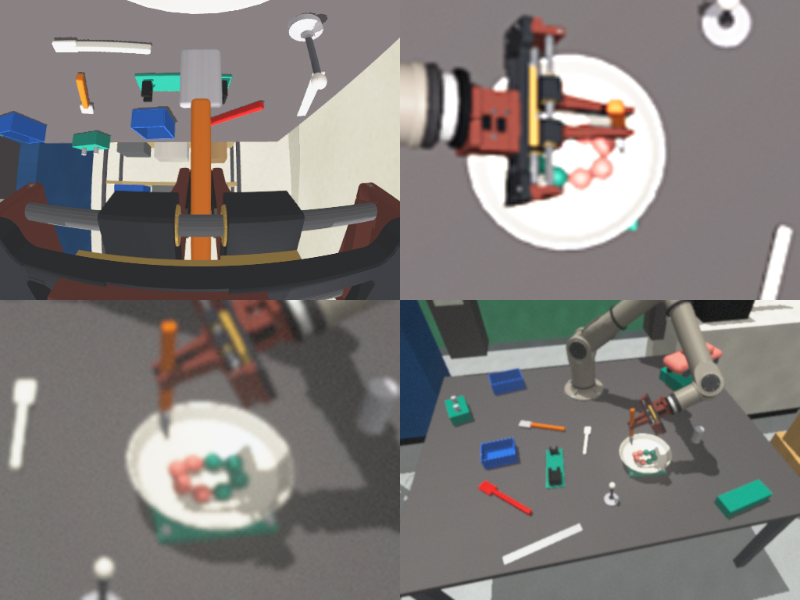

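The composite shows the blade hanging vertically above the pink end of the bowl. The scene view (lower left) shows all eight beads clear: pink around (190,480), teal around (220,480). I'll descend next.

Call:
play_rows(
  series=[
    [0.832,-0.006,0.354,0,-0.001,0],
    [0.832,-0.006,0.354,0,-0.001,0],
    [0.832,-0.006,0.354,0,-0.001,0],
    [0.832,-0.006,0.354,0,-0.001,0],
    [0.832,-0.006,0.354,0,-0.001,0],
  ],
)

```text
time: 8.73
tool_pos: [616.4, 88.0, 165.3]
ee_rot: [1.549, 1.525, -0.964]
force: [0.2, 0.1, -1.5]
finger_gap: 0.157
grasp_force: 50.0
```

Run:
```python
from h import *
T=pose();t,P=tip(T);print(t,P[:3,0].round(2),P[:3,2].round(3))
print((T[:3,:3].T@[0,0,-1]).round(3))
C=plan(T,forpaddle([616,108,47],90,88),5)
D=plan(C,forpaddle([616,108,44],90,88),5)
```

```text
[616.83240633 105.0910565   60.86669321] [ 0.    0.04 -1.  ] [0.01  0.999 0.041]
[ 0.898 -0.003  0.439]
5 rows of [0.139, -0.002, 0.028, -0.0002, -0.0002, -0.0003] end [616.2  91.6 151.6] err mm 0.0 deg 0.07
5 rows of [0.027, -0.0, 0.013, -0.0, 0.0, 0.0] end [616.2  91.6 148.6] err mm 0.0 deg 0.07
```

Call:
play_rows(
  series=[
    [0.139,0,0.028,0,0,0],
    [0.139,0,0.028,0,0,0],
    [0.139,0,0.028,0,0,0],
    [0.139,0,0.028,0,0,0],
    [0.139,0,0.028,0,0,0],
  ],
)

```text
time: 9.15
tool_pos: [616.5, 93.0, 151.9]
ee_rot: [1.546, 1.525, -0.965]
force: [1.0, 0.3, -1.6]
finger_gap: 0.156
grasp_force: 50.0
```

Call:
play_rows(
  series=[
    [0.027,0,0.013,0,0,0],
    [0.027,0,0.013,0,0,0],
    [0.027,0,0.013,0,0,0],
    [0.027,0,0.013,0,0,0],
    [0.027,0,0.013,0,0,0],
  ],
)

```text
time: 9.57
tool_pos: [616.0, 93.1, 147.9]
ee_rot: [1.544, 1.526, -0.967]
force: [-0.4, -0.1, -1.5]
finger_gap: 0.158
grasp_force: 50.0
```

Call:
play_rows(
  series=[
    [0.027,0,0.013,0,0,0],
    [0.027,0,0.013,0,0,0],
    [0.027,0,0.013,0,0,0],
    [0.027,0,0.013,0,0,0],
    [0.027,0,0.013,0,0,0],
  ],
)

```text
time: 9.98
tool_pos: [615.9, 93.1, 144.8]
ee_rot: [1.544, 1.526, -0.967]
force: [0.3, 0.2, -0.8]
finger_gap: 0.155
grasp_force: 50.0
```

Call:
play_rows(
  series=[
    [0.018,0,0.009,0,0,0],
    [0.018,0,0.009,0,0,0],
    [0.018,0,0.009,0,0,0],
    [0.018,0,0.009,0,0,0],
    [0.018,0,0.009,0,0,0],
  ],
)

```text
time: 10.4
tool_pos: [616.4, 93.1, 143.8]
ee_rot: [1.543, 1.525, -0.966]
force: [-1.1, 3.1, 6.2]
finger_gap: 0.161
grasp_force: 50.0
```

Contact felt at about 7 N. I'll lift slightly and locate the beads with the scene camera.

Call:
play_rows(
  series=[
    [-0.027,0,-0.013,0,0,0],
    [-0.027,0,-0.013,0,0,0],
    [-0.027,0,-0.013,0,0,0],
    [-0.027,0,-0.013,0,0,0],
    [0,0,0,0,0,0],
  ],
)

```text
time: 10.82
tool_pos: [615.6, 92.9, 144.8]
ee_rot: [1.544, 1.526, -0.968]
force: [-0.0, 0.7, -1.5]
finger_gap: 0.157
grasp_force: 50.0
```

```bash
cat >> h.py <<'E'
BC=np.array([615.7,183.])
def beads(cam="scene",show=None):
    p,d=ctrl.capture(cam);h=cv2.cvtColor(p,cv2.COLOR_RGB2HSV);H,S,V=[h[...,i].astype(int) for i in range(3)]
    m=ctrl.camera_model(cam);E=np.linalg.inv(m["extrinsics"])
    c=E@[*BC,40,1];u0,v0=int(m["fx"]*c[0]/c[2]+m["cx"]),int(m["fy"]*c[1]/c[2]+m["cy"]);w=36
    win=np.zeros(H.shape,bool);win[v0-w:v0+w,u0-w:u0+w]=1
    out={}
    for n,mk in(("P",((H<9)|(H>170))&(S>50)&(V>130)&(S<150)),("T",(H>72)&(H<97)&(S>90)&(V>35))):
        ys,xs=np.where(mk&win);ok=[]
        def xyz(u,v):
            z=38.
            for _ in range(8):
                q=ray(cam,u,v,z);r=np.hypot(*(q[:2]-BC));z=max(36,21+(r-34)*.424+15/np.cos(.4))
            return q
        k=np.float32(np.c_[xs,ys]); k=np.array([a for a in k if np.hypot(*(xyz(*a)[:2]-BC))<92],np.float32)
        _,lab,ce=cv2.kmeans(k,4,None,(3,100,.01),40,cv2.KMEANS_PP_CENTERS)
        out[n]=np.array([xyz(*c)[:2] for c in ce])-BC; out[n+"n"]=np.bincount(lab.ravel())
    D=np.linalg.norm(out["P"][:,None]-out["T"][None],axis=2)
    for n,a in(("P",1),("T",0)):
        print(n,[tuple(map(int,x.round())) for x in out[n]],"px",out[n+"n"],"near",D.min(a).round(0))
    if show:
        cv2.imwrite(show,cv2.resize(p[v0-45:v0+45,u0-60:u0+60,::-1],(800,600),interpolation=cv2.INTER_CUBIC))
    return out
E
python3 - <<'E'
from h import *
T=pose();t,P=tip(T);print(t-[*BC,0],P[:3,0].round(2),ctrl.observe()["force"].round(1))
beads();beads("top")
E
```

```text
[ 2.86609760e-02 -7.33562224e+01  4.02910548e+01] [ 0.    0.04 -1.  ] [-0.   0.7 -1.5]Traceback (most recent call last):
  File "<stdin>", line 3, in <module>
  File "h.py", line 59, in beads
    k=np.float32(np.c_[xs,ys]); k=np.array([a for a in k if np.hypot(*(xyz(*a)[:2]-BC))<92],np.float32)
                                                                       ~~~^^^^
  File "h.py", line 57, in xyz
    q=ray(cam,u,v,z);r=np.hypot(*(q[:2]-BC));z=max(36,21+(r-34)*.424+15/np.cos(.4))
  File "h.py", line 6, in ray
    m=ctrl.camera_model(n);E=m["extrinsics"]
ValueError: time passes only in moves, steps and waits
```

```bash
sed -i '1a from functools import lru_cache' h.py; sed -i 's/^def ray/@lru_cache(None)\ndef CM(n): return ctrl.camera_model(n)\ndef ray/' h.py; sed -i '/^def ray/,$ s/ctrl\.camera_model(/CM(/' h.py
python3 - <<'E'
from h import *
T=pose();beads();beads("top")
E
```

```text
P [(-17, -28), (-88, -3), (26, -25), (-59, 60)] px [111  13  74  10] near [49. 67. 40. 53.]
T [(-25, 20), (30, 15), (7, 44), (22, 39)] px [24 23 14 17] near [49. 40. 68. 64.]
P [(1, 66), (16, -36), (-36, -10), (35, 61)] px [130 206 107 143] near [53. 39. 28. 45.]
T [(27, 1), (-33, 18), (-22, 18), (28, 16)] px [3 7 7 3] near [39. 28. 32. 45.]
```

Run:
```python
from h import *
p,d=ctrl.capture("scene");np.savez("pics/s3.npz",p=p)
m=CM("scene");E=np.linalg.inv(m["extrinsics"]);c=E@[*BC,40,1];print(m["fx"]*c[0]/c[2]+m["cx"],m["fy"]*c[1]/c[2]+m["cy"])
h=cv2.cvtColor(p,cv2.COLOR_RGB2HSV)
cr=p[170:230,270:360,::-1];cv2.imwrite("pics/s3.png",cv2.resize(cr,(720,480),interpolation=cv2.INTER_NEAREST))
for v in (194,198,201,204,208):print(v,[tuple(map(int,h[v,u])) for u in range(294,330,3)])
```

```text
312.12472367488806 199.46060584209874
194 [(10, 107, 146), (14, 34, 237), (9, 62, 245), (7, 81, 240), (5, 96, 244), (4, 103, 238), (76, 82, 143), (82, 137, 140), (80, 98, 122), (75, 64, 96), (12, 74, 89), (20, 27, 143)]
198 [(15, 11, 140), (7, 66, 218), (4, 116, 231), (4, 122, 213), (5, 90, 173), (7, 64, 179), (34, 21, 186), (63, 22, 137), (35, 18, 168), (71, 45, 118), (78, 106, 106), (69, 38, 142)]
201 [(19, 14, 141), (22, 16, 233), (5, 105, 175), (4, 117, 207), (10, 50, 210), (20, 16, 234), (30, 4, 245), (38, 9, 235), (32, 17, 191), (64, 26, 137), (81, 116, 110), (79, 111, 119)]
204 [(26, 13, 152), (19, 29, 210), (4, 100, 169), (4, 116, 213), (4, 90, 218), (5, 86, 239), (8, 70, 237), (55, 25, 181), (81, 128, 139), (80, 115, 118), (78, 80, 105), (75, 56, 119)]
208 [(25, 12, 240), (19, 25, 197), (15, 34, 165), (11, 47, 164), (9, 56, 160), (4, 112, 169), (4, 108, 179), (25, 23, 136), (79, 95, 107), (75, 61, 117), (24, 23, 166), (23, 26, 169)]
```

View pics/s3.png

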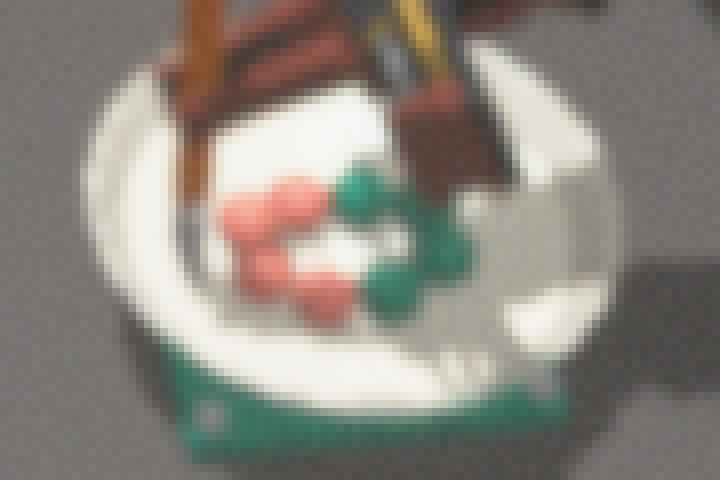

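The scene crop shows the blade at (190,240) beside the four pinks, and the gripper partly hides the teals. I'll squeeze the heap along y, so the pinks and teals become two parallel rows.

```bash
cat >> h.py <<'E'
def go(pts,T=None,yaw=90,bl=88,v=6.):
    "tip waypoints relative to bowl centre (z absolute)"
    T=pose() if T is None else T
    for q in pts:
        q=np.array(q,float)+[*BC,0];T1=forpaddle(q,yaw,bl);n=max(5,5*int(round(np.linalg.norm(T1[:3,3]-T[:3,3])/v/5)));T=plan(T,T1,n)
    return T
E
python3 - <<'E'
from h import *
go([(0,-34,27.5),(0,-6,27.5)],v=5)
E
```

```text
10 rows of [0.144, -0.001, -0.15, -0.0001, -0.0, -0.0001] end [615.8 132.4 132.1] err mm 0.1 deg 0.18
5 rows of [0.123, -0.0, -0.253, 0.0, -0.0001, 0.0] end [615.9 160.6 132.1] err mm 0.1 deg 0.08
```

Call:
play_rows(
  series=[
    [0.144,0,-0.15,0,0,0],
    [0.144,0,-0.15,0,0,0],
    [0.144,0,-0.15,0,0,0],
    [0.144,0,-0.15,0,0,0],
    [0.144,0,-0.15,0,0,0],
  ],
)

```text
time: 11.43
tool_pos: [616.1, 113.4, 138.5]
ee_rot: [1.544, 1.526, -0.967]
force: [-0.6, -1.3, -0.9]
finger_gap: 0.156
grasp_force: 50.0
```

Call:
play_rows(
  series=[
    [0.144,0,-0.15,0,0,0],
    [0.144,0,-0.15,0,0,0],
    [0.144,0,-0.15,0,0,0],
    [0.144,0,-0.15,0,0,0],
    [0.144,0,-0.15,0,0,0],
  ],
)

```text
time: 11.85
tool_pos: [616.4, 133.1, 132.2]
ee_rot: [1.544, 1.526, -0.967]
force: [0.6, -0.4, -0.9]
finger_gap: 0.153
grasp_force: 50.0
```

Call:
play_rows(
  series=[
    [0.123,0,-0.253,0,0,0],
    [0.123,0,-0.253,0,0,0],
    [0.123,0,-0.253,0,0,0],
    [0.123,0,-0.253,0,0,0],
    [0.123,0,-0.253,0,0,0],
  ],
)

```text
time: 12.27
tool_pos: [616.7, 161.3, 132.4]
ee_rot: [1.544, 1.526, -0.967]
force: [0.1, -0.4, -1.0]
finger_gap: 0.157
grasp_force: 50.0
```

```bash
sed -i 's/("P",((H<9)|(H>170))&(S>50)&(V>130)&(S<150))/("P",((H<11)|(H>172))\&(S>50)\&(V>150)\&(S<150))/; s/("T",(H>72)&(H<97)&(S>90)&(V>35))/("T",(H>68)\&(H<97)\&(S>50)\&(V>50))/' h.py
python3 - <<'E'
from h import *
T=pose();t,P=tip(T);print(t-[*BC,0],P[:3,0].round(2))
beads(show="pics/s4.png")
go([(0,-10,75),(0,0,180)],v=15)
E
```

```text
[ 1.1035149  -4.90883199 27.83403974] [ 0.    0.04 -1.  ]
P [(31, -7), (-24, -16), (-12, 18), (-84, 17)] px [60 53 53  5] near [30. 57. 24. 71.]
T [(-17, 41), (30, 23), (-8, 64), (11, 45)] px [39 37 40 43] near [24. 30. 46. 35.]
5 rows of [-0.456, -0.009, -0.151, -0.0001, -0.0001, -0.0001] end [615.8 156.5 179.6] err mm 0.1 deg 0.11
5 rows of [-0.902, -0.002, -0.546, -0.0, -0.0, -0.0] end [615.9 166.5 284.6] err mm 0.1 deg 0.11
```

Call:
play_rows(
  series=[
    [-0.456,0,-0.151,0,0,0],
    [-0.456,0,-0.151,0,0,0],
    [-0.456,0,-0.151,0,0,0],
    [-0.456,0,-0.151,0,0,0],
    [-0.456,0,-0.151,0,0,0],
  ],
)

```text
time: 12.73
tool_pos: [616.8, 153.8, 181.7]
ee_rot: [1.545, 1.525, -0.966]
force: [-0.4, 0.1, -1.6]
finger_gap: 0.159
grasp_force: 50.0
```

Call:
play_rows(
  series=[
    [-0.902,0,-0.546,0,0,0],
    [-0.902,0,-0.546,0,0,0],
    [-0.902,0,-0.546,0,0,0],
    [-0.902,0,-0.546,0,0,0],
    [-0.902,0,-0.546,0,0,0],
  ],
)

```text
time: 13.15
tool_pos: [616.8, 164.4, 288.1]
ee_rot: [1.545, 1.526, -0.965]
force: [0.4, 0.3, -1.4]
finger_gap: 0.158
grasp_force: 50.0
```

Run:
```python
from h import *
T=pose();t,P=tip(T);print(t-[*BC,0],P[:3,0].round(2))
beads(show="pics/s5.png")
go([(0,80,100),(0,76,48)],v=15)
```

```text
[  1.4377877   -1.74914078 183.63440581] [ 0.    0.04 -1.  ]
P [(0, 1), (-5, -30), (24, -23), (-27, -9)] px [49 45 49 46] near [32. 52. 30. 32.]
T [(-8, 44), (14, 29), (32, 6), (-23, 22)] px [42 39 39 30] near [44. 32. 30. 32.]
10 rows of [0.574, -0.016, -0.176, -0.0, -0.0001, -0.0002] end [615.9 246.6 204.7] err mm 0.1 deg 0.17
5 rows of [0.452, 0.002, 0.262, -0.0001, 0.0, 0.0] end [615.9 242.5 152.6] err mm 0.0 deg 0.09
```

View pics/s5.png

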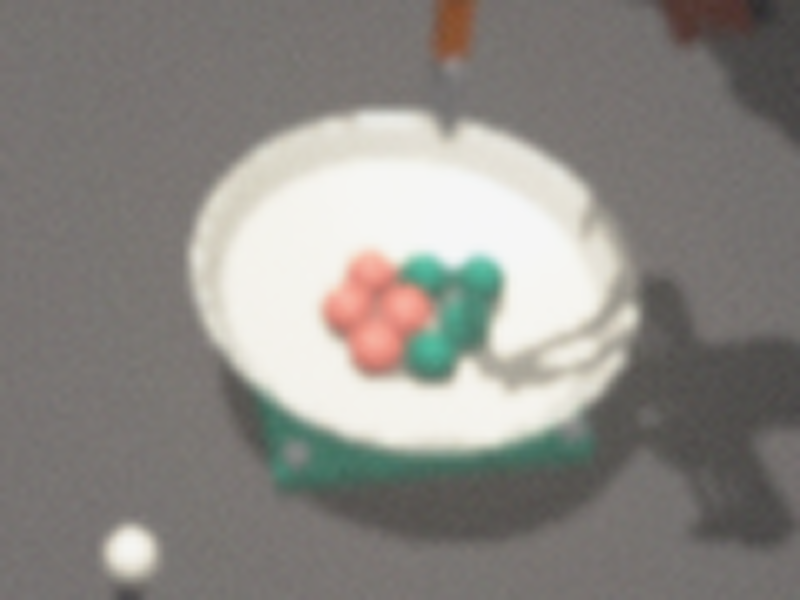

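The view shows all eight beads. Pink is at (371,270), (349,304), (406,306) and (376,345). Teal is at (426,272), (480,277), (463,320) and (431,354). Only the leftmost pink is still too far from teal (52 mm), so I'll push deeper from the pink side.

Run:
```python
from h import *
go([(-3,-68,90),(-3,-66,42),(-3,-34,28),(-2,16,28)],v=9)
```

```text
15 rows of [0.198, -0.017, 0.341, -0.0, -0.0001, -0.0001] end [612.8  98.6 194.6] err mm 0.1 deg 0.28
5 rows of [0.442, 0.002, 0.189, -0.0001, 0.0001, -0.0001] end [612.9 100.6 146.6] err mm 0.0 deg 0.09
5 rows of [0.265, -0.001, -0.227, 0.0, 0.0, 0.0] end [612.9 132.5 132.5] err mm 0.1 deg 0.09
5 rows of [0.216, 0.009, -0.451, 0.0, 0.0, 0.0] end [613.9 182.5 132.6] err mm 0.0 deg 0.09
```

Call:
play_rows(
  series=[
    [0.297,-0.025,0.511,0,0,0],
    [0.297,-0.025,0.511,0,0,0],
    [0.297,-0.025,0.511,0,0,0],
    [0.297,-0.025,0.511,0,0,0],
    [0.297,-0.025,0.511,0,0,0],
  ],
)

```text
time: 13.62
tool_pos: [613.2, 130.0, 234.1]
ee_rot: [1.543, 1.526, -0.97]
force: [-1.2, -0.1, -1.1]
finger_gap: 0.158
grasp_force: 50.0
```

Call:
play_rows(
  series=[
    [0.297,-0.025,0.511,0,0,0],
    [0.297,-0.025,0.511,0,0,0],
    [0.297,-0.025,0.511,0,0,0],
    [0.297,-0.025,0.511,0,0,0],
    [0.297,-0.025,0.511,0,0,0],
  ],
)

```text
time: 14.03
tool_pos: [610.9, 97.5, 185.9]
ee_rot: [1.544, 1.526, -0.967]
force: [0.2, 0.4, -0.1]
finger_gap: 0.155
grasp_force: 50.0
```

Call:
play_rows(
  series=[
    [0.442,0.002,0.189,0,0,0],
    [0.442,0.002,0.189,0,0,0],
    [0.442,0.002,0.189,0,0,0],
    [0.442,0.002,0.189,0,0,0],
    [0.442,0.002,0.189,0,0,0],
  ],
)

```text
time: 14.45
tool_pos: [611.6, 101.1, 138.6]
ee_rot: [1.542, 1.526, -0.967]
force: [-0.1, 6.4, 15.4]
finger_gap: 0.153
grasp_force: 50.0
```

Call:
play_rows(
  series=[
    [0.265,0,-0.227,0,0,0],
    [0.265,0,-0.227,0,0,0],
    [0.265,0,-0.227,0,0,0],
    [0.265,0,-0.227,0,0,0],
    [0.265,0,-0.227,0,0,0],
  ],
)

```text
time: 14.87
tool_pos: [611.6, 133.2, 124.6]
ee_rot: [1.544, 1.526, -0.967]
force: [0.3, -0.3, -1.2]
finger_gap: 0.158
grasp_force: 50.0
```

Call:
play_rows(
  series=[
    [0.108,0.005,-0.225,0,0,0],
    [0.108,0.005,-0.225,0,0,0],
    [0.108,0.005,-0.225,0,0,0],
    [0.108,0.005,-0.225,0,0,0],
    [0.108,0.005,-0.225,0,0,0],
  ],
)

```text
time: 15.28
tool_pos: [612.3, 158.0, 124.7]
ee_rot: [1.544, 1.527, -0.967]
force: [0.1, -0.8, -1.0]
finger_gap: 0.157
grasp_force: 50.0
```

Call:
play_rows(
  series=[
    [0.108,0.005,-0.225,0,0,0],
    [0.108,0.005,-0.225,0,0,0],
    [0.108,0.005,-0.225,0,0,0],
    [0.108,0.005,-0.225,0,0,0],
    [0.108,0.005,-0.225,0,0,0],
  ],
)

```text
time: 15.7
tool_pos: [613.1, 182.8, 125.2]
ee_rot: [1.544, 1.526, -0.967]
force: [-0.2, -1.2, -1.2]
finger_gap: 0.156
grasp_force: 50.0
```

Run:
```python
from h import *
T=pose();t,P=tip(T);print(t-[*BC,0],P[:3,0].round(2))
beads(show="pics/s6.png")
go([(0,16,80),(0,0,180)],v=15)
```

```text
[-2.42426826 16.53328168 20.63232245] [ 0.    0.04 -1.  ]
P [(11, -28), (-7, 40), (23, 52), (-26, -12)] px [55 42 49 51] near [32. 25. 30. 32.]
T [(23, 2), (-12, 65), (36, 25), (-36, 19)] px [46 31 45 15] near [32. 25. 30. 32.]
5 rows of [-0.544, 0.026, -0.246, -0.0001, -0.0001, -0.0001] end [615.9 182.5 184.5] err mm 0.1 deg 0.12
5 rows of [-0.971, -0.001, -0.29, -0.0, -0.0, -0.0] end [615.8 166.5 284.6] err mm 0.1 deg 0.12
```

All beads now read as mixed (≤32 mm). I'll hold briefly with the blade in, then lift and re-check.

Call:
play_rows(
  series=[
    [0,0,0,0,0,0],
    [0,0,0,0,0,0],
    [0,0,0,0,0,0],
    [0,0,0,0,0,0],
    [0,0,0,0,0,0],
  ],
)

```text
time: 16.17
tool_pos: [613.1, 182.0, 125.2]
ee_rot: [1.544, 1.526, -0.968]
force: [0.5, -0.3, -1.8]
finger_gap: 0.153
grasp_force: 50.0
```

Call:
play_rows(
  series=[
    [-0.36,0.01,-0.18,0,0,0],
    [-0.36,0.01,-0.18,0,0,0],
    [-0.36,0.01,-0.18,0,0,0],
    [-0.36,0.01,-0.18,0,0,0],
    [-0.36,0.01,-0.18,0,0,0],
  ],
)

```text
time: 16.58
tool_pos: [614.4, 183.0, 166.7]
ee_rot: [1.544, 1.526, -0.966]
force: [0.2, 0.3, -0.6]
finger_gap: 0.158
grasp_force: 50.0
```

Call:
play_rows(
  series=[
    [-0.97,0,-0.4,0,0,0],
    [-0.97,0,-0.4,0,0,0],
    [-0.97,0,-0.4,0,0,0],
    [-0.97,0,-0.4,0,0,0],
    [-0.97,0,-0.4,0,0,0],
  ],
)

```text
time: 17.0
tool_pos: [614.1, 176.3, 272.3]
ee_rot: [1.544, 1.526, -0.967]
force: [0.0, 0.1, -1.1]
finger_gap: 0.157
grasp_force: 50.0
```

Run:
```python
from h import *
T=pose();t,P=tip(T);print(t-[*BC,0],P[:3,0].round(2))
beads(show="pics/s7.png")
p,d=ctrl.capture("wrist");cv2.imwrite("pics/w7.png",p[:,:,::-1]);
go([(0,-85,120),(0,-85,54)],v=12)
```

```text
[ -1.46190211  10.14424147 167.7861884 ] [ 0.    0.04 -1.  ]
P [(31, 17), (8, -30), (1, 29), (-23, -19)] px [49 50 54 45] near [28. 29. 29. 29.]
T [(-10, 56), (-1, 0), (29, -11), (-30, 11)] px [35 37 37 32] near [29. 29. 28. 31.]
10 rows of [0.02, 0.006, 0.535, -0.0001, -0.0001, -0.0002] end [616.   81.6 224.6] err mm 0.1 deg 0.18
5 rows of [0.594, 0.0, 0.287, 0.0001, 0.0, 0.0001] end [615.9  81.5 158.6] err mm 0.1 deg 0.09
```

Run:
```python
from h import *
go([(0,-79,100),(0,-79,51),(0,-79,120)],v=15)
```

```text
10 rows of [0.123, 0.005, 0.552, -0.0001, -0.0001, -0.0002] end [615.9  87.5 204.5] err mm 0.0 deg 0.18
5 rows of [0.441, 0.001, 0.212, 0.0001, 0.0, 0.0001] end [615.9  87.5 155.6] err mm 0.0 deg 0.09
5 rows of [-0.622, -0.001, -0.299, -0.0, 0.0, -0.0] end [615.9  87.5 224.6] err mm 0.0 deg 0.09
```

Call:
play_rows(
  series=[
    [0.123,0.005,0.552,0,0,0],
    [0.123,0.005,0.552,0,0,0],
    [0.123,0.005,0.552,0,0,0],
    [0.123,0.005,0.552,0,0,0],
    [0.123,0.005,0.552,0,0,0],
  ],
)

```text
time: 17.52
tool_pos: [613.5, 130.6, 233.3]
ee_rot: [1.543, 1.526, -0.97]
force: [-0.7, -0.2, -1.5]
finger_gap: 0.153
grasp_force: 50.0
```

Call:
play_rows(
  series=[
    [0.123,0.005,0.552,0,0,0],
    [0.123,0.005,0.552,0,0,0],
    [0.123,0.005,0.552,0,0,0],
    [0.123,0.005,0.552,0,0,0],
    [0.123,0.005,0.552,0,0,0],
  ],
)

```text
time: 17.93
tool_pos: [614.1, 87.0, 199.1]
ee_rot: [1.544, 1.526, -0.967]
force: [-0.4, 0.4, -1.4]
finger_gap: 0.153
grasp_force: 50.0
```

Run:
```python
from h import *
print(tip(pose())[0]-[*BC,0]);go([(0,-79,51)],v=15)
```

```text
[ -1.49698715 -79.24446438  94.62212493]
5 rows of [0.395, 0.019, 0.185, -0.0002, -0.0001, -0.0002] end [615.9  87.5 155.5] err mm 0.0 deg 0.07
```

Call:
play_rows(
  series=[
    [0.395,0.019,0.185,0,0,0],
    [0.395,0.019,0.185,0,0,0],
    [0.395,0.019,0.185,0,0,0],
    [0.395,0.019,0.185,0,0,0],
    [0.395,0.019,0.185,0,0,0],
  ],
)

```text
time: 18.35
tool_pos: [616.1, 89.3, 155.0]
ee_rot: [1.543, 1.527, -0.966]
force: [0.2, 0.5, -0.8]
finger_gap: 0.156
grasp_force: 50.0
```

Call:
play_rows(
  series=[
    [0,0,0,0,0,0],
    [0,0,0,0,0,0],
    [0,0,0,0,0,0],
    [0,0,0,0,0,0],
    [0,0,0,0,0,0],
  ],
)

```text
time: 18.77
tool_pos: [616.2, 88.5, 156.7]
ee_rot: [1.544, 1.526, -0.966]
force: [-0.1, 0.2, -1.1]
finger_gap: 0.154
grasp_force: 50.0
```

Run:
```python
from h import *
print(tip(pose())[0]-[*BC,0]);beads()
A=go([(0,-79,150)],v=15)
B=plan(A,forpaddle([616,60,185],90,52))
C=plan(B,forpaddle([640,-60,200],20,50))
```

```text
[  0.75691632 -77.68473946  52.21289356]
P [(9, -32), (32, 18), (-24, -20), (0, 31)] px [47 49 47 45] near [29. 29. 31. 26.]
T [(-29, 11), (29, -11), (-6, 56), (0, -1)] px [36 39 24 35] near [31. 29. 26. 31.]
5 rows of [-0.886, -0.003, -0.417, -0.0002, -0.0001, -0.0002] end [615.9  87.5 254.6] err mm 0.1 deg 0.06
10 rows of [-0.367, 0.003, 0.369, 0.0, 0.01, -0.0] end [616.2 -14.8 259.8] err mm 0.1 deg 0.13
10 rows of [-0.439, -0.02, 0.157, 0.0089, 0.0005, 0.0173] end [567.3 -86.6 272.4] err mm 0.1 deg 0.25
```

Call:
play_rows(
  series=[
    [-0.886,0,-0.417,0,0,0],
    [-0.886,0,-0.417,0,0,0],
    [-0.886,0,-0.417,0,0,0],
    [-0.886,0,-0.417,0,0,0],
    [-0.886,0,-0.417,0,0,0],
  ],
)

```text
time: 19.23
tool_pos: [615.9, 87.2, 256.0]
ee_rot: [1.545, 1.526, -0.967]
force: [-0.7, -0.0, -1.5]
finger_gap: 0.153
grasp_force: 50.0
```

Call:
play_rows(
  series=[
    [-0.367,0.003,0.369,0,0.01,0],
    [-0.367,0.003,0.369,0,0.01,0],
    [-0.367,0.003,0.369,0,0.01,0],
    [-0.367,0.003,0.369,0,0.01,0],
    [-0.367,0.003,0.369,0,0.01,0],
  ],
)

```text
time: 19.65
tool_pos: [615.8, 36.2, 266.2]
ee_rot: [1.761, 1.74, -0.745]
force: [0.0, -0.7, -1.2]
finger_gap: 0.15
grasp_force: 50.0
```

Call:
play_rows(
  series=[
    [-0.367,0.003,0.369,0,0.01,0],
    [-0.367,0.003,0.369,0,0.01,0],
    [-0.367,0.003,0.369,0,0.01,0],
    [-0.367,0.003,0.369,0,0.01,0],
    [-0.367,0.003,0.369,0,0.01,0],
  ],
)

```text
time: 20.07
tool_pos: [615.3, -15.8, 260.6]
ee_rot: [1.961, 1.938, -0.486]
force: [-0.4, -0.9, -1.5]
finger_gap: 0.155
grasp_force: 50.0
```

Run:
```python
from h import *
T=pose();print(tip(T)[0],ctrl.observe()["joint_positions"].round(2))
C=plan(T,forpaddle([640,-60,200],20,50))
p,d=ctrl.capture("wrist");q=np.load("pics/b_wrist.npz");cv2.imwrite("pics/cmp.png",np.hstack([q["p"][40:260,190:330],p[40:260,190:330]])[:,:,::-1].repeat(2,0).repeat(2,1))
def comp(p,d):
    h=cv2.cvtColor(p,cv2.COLOR_RGB2HSV);m=(h[...,0]>5)&(h[...,0]<25)&(h[...,1]>130)&(h[...,2]>60);m[:,:225]=0;m[:,290:]=0;m[:100]=0;m[230:]=0
    ys,xs=np.where(m);print("handle",xs.min(),xs.max(),ys.min(),ys.max(),len(xs))
    n=(d>0)&(d<330);n[:,:215]=0;n[:,300:]=0;n[140:]=0;ys,xs=np.where(n)
    if len(xs):
        print("near rows",ys.min(),ys.max(),"cols",xs.min(),xs.max())
        for v in range(ys.min(),ys.max(),12):r=xs[ys==v];print(v,r.min(),r.max(),np.median(d[v,r]).round(1))
comp(q["p"],q["d"]);comp(p,d)
```

```text
[616.2603337   59.38621135 186.15432477] [-0.78  0.47  0.64  1.7   0.23  1.17 -0.3 ]
10 rows of [-0.431, -0.017, 0.156, 0.0089, 0.0004, 0.0171] end [567.4 -86.7 272.3] err mm 0.1 deg 0.18
handle 244 270 126 229 2589
near rows 0 139 cols 215 299
0 215 299 223.1
12 215 299 227.5
24 215 299 327.3Traceback (most recent call last):
  File "<stdin>", line 12, in <module>
  File "<stdin>", line 11, in comp
    return umr_minimum(a, axis, None, out, keepdims, initial, where)
ValueError: zero-size array to reduction operation minimum which has no identity
```

View pics/cmp.png

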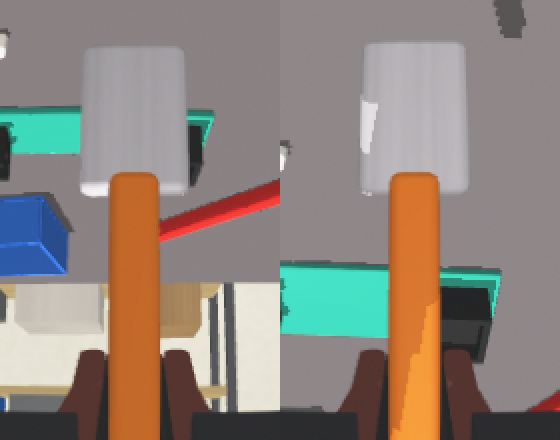

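Call:
play_rows(
  series=[
    [-0.431,-0.017,0.156,0.0089,0.0004,0.0171],
    [-0.431,-0.017,0.156,0.0089,0.0004,0.0171],
    [-0.431,-0.017,0.156,0.0089,0.0004,0.0171],
    [-0.431,-0.017,0.156,0.0089,0.0004,0.0171],
    [-0.431,-0.017,0.156,0.0089,0.0004,0.0171],
  ],
)

```text
time: 20.53
tool_pos: [602.4, -57.7, 266.3]
ee_rot: [2.541, 1.304, -0.617]
force: [0.8, -0.8, -1.5]
finger_gap: 0.156
grasp_force: 50.0
```

Call:
play_rows(
  series=[
    [-0.431,-0.017,0.156,0.0089,0.0004,0.0171],
    [-0.431,-0.017,0.156,0.0089,0.0004,0.0171],
    [-0.431,-0.017,0.156,0.0089,0.0004,0.0171],
    [-0.431,-0.017,0.156,0.0089,0.0004,0.0171],
    [-0.431,-0.017,0.156,0.0089,0.0004,0.0171],
  ],
)

```text
time: 20.95
tool_pos: [567.2, -85.9, 271.9]
ee_rot: [2.941, 0.51, -0.697]
force: [0.0, -0.1, -1.6]
finger_gap: 0.154
grasp_force: 50.0
```

Run:
```python
from h import *
T=pose();print(tip(T)[0],ctrl.observe()["joint_positions"].round(2))
U=G0.copy();U[2,3]+=90;A=plan(T,U,15)
```

```text
[639.54691103 -59.86382306 199.17887534] [-0.55  0.66  0.84  1.48 -0.21  1.59 -0.92]
15 rows of [-0.072, 0.433, 0.564, 0.0001, 0.0092, 0.0046] end [ 558.2 -227.6  113.5] err mm 0.4 deg 0.23
```

The blade sits in the grip as before, to within about 2 px (about 1.5 mm). On to the nest.

Call:
play_rows(
  series=[
    [-0.072,0.433,0.564,0,0.0092,0.0046],
    [-0.072,0.433,0.564,0,0.0092,0.0046],
    [-0.072,0.433,0.564,0,0.0092,0.0046],
    [-0.072,0.433,0.564,0,0.0092,0.0046],
    [-0.072,0.433,0.564,0,0.0092,0.0046],
  ],
)

```text
time: 21.37
tool_pos: [555.1, -136.5, 222.0]
ee_rot: [3.054, 0.316, -0.253]
force: [-0.3, 0.0, -1.3]
finger_gap: 0.152
grasp_force: 50.0
```

Call:
play_rows(
  series=[
    [-0.072,0.433,0.564,0,0.0092,0.0046],
    [-0.072,0.433,0.564,0,0.0092,0.0046],
    [-0.072,0.433,0.564,0,0.0092,0.0046],
    [-0.072,0.433,0.564,0,0.0092,0.0046],
    [-0.072,0.433,0.564,0,0.0092,0.0046],
  ],
)

```text
time: 21.78
tool_pos: [552.1, -183.2, 168.3]
ee_rot: [3.092, 0.107, 0.198]
force: [0.2, 0.6, -1.1]
finger_gap: 0.153
grasp_force: 50.0
```

Call:
play_rows(
  series=[
    [-0.072,0.433,0.564,0,0.0092,0.0046],
    [-0.072,0.433,0.564,0,0.0092,0.0046],
    [-0.072,0.433,0.564,0,0.0092,0.0046],
    [-0.072,0.433,0.564,0,0.0092,0.0046],
    [-0.072,0.433,0.564,0,0.0092,0.0046],
  ],
)

```text
time: 22.2
tool_pos: [559.3, -228.2, 113.4]
ee_rot: [3.049, -0.106, 0.648]
force: [1.5, 1.3, -1.0]
finger_gap: 0.156
grasp_force: 50.0
```

Run:
```python
from h import *
T=pose();print(tip(T)[0],ctrl.observe()["joint_positions"].round(2))
U=G0.copy();U[2,3]+=30;A=plan(T,U,10)
```

```text
[ 664.07359904 -235.48165693  126.70838807] [-0.08  0.39  0.51  2.17 -0.96  0.36 -0.42]
10 rows of [-0.128, -0.004, 0.272, 0.0001, -0.0001, 0.0002] end [ 557.9 -227.4   53.2] err mm 0.1 deg 0.14
```

Call:
play_rows(
  series=[
    [-0.128,-0.004,0.272,0.0001,-0.0001,0.0002],
    [-0.128,-0.004,0.272,0.0001,-0.0001,0.0002],
    [-0.128,-0.004,0.272,0.0001,-0.0001,0.0002],
    [-0.128,-0.004,0.272,0.0001,-0.0001,0.0002],
    [-0.128,-0.004,0.272,0.0001,-0.0001,0.0002],
  ],
)

```text
time: 22.62
tool_pos: [560.2, -226.5, 82.9]
ee_rot: [3.056, -0.111, 0.642]
force: [0.1, -0.3, -1.6]
finger_gap: 0.152
grasp_force: 50.0
```

Call:
play_rows(
  series=[
    [-0.128,-0.004,0.272,0.0001,-0.0001,0.0002],
    [-0.128,-0.004,0.272,0.0001,-0.0001,0.0002],
    [-0.128,-0.004,0.272,0.0001,-0.0001,0.0002],
    [-0.128,-0.004,0.272,0.0001,-0.0001,0.0002],
    [-0.128,-0.004,0.272,0.0001,-0.0001,0.0002],
  ],
)

```text
time: 23.03
tool_pos: [558.2, -226.9, 52.3]
ee_rot: [3.061, -0.124, 0.637]
force: [-0.3, -0.8, -0.7]
finger_gap: 0.153
grasp_force: 50.0
```

Run:
```python
from h import *
T=pose();print(T[:3,3]-G0[:3,3],tip(T)[0],ctrl.observe()["joint_positions"].round(2))
U=G0.copy();U[2,3]+=11;A=plan(T,U,5);plan(A,G0,5)
p,d=ctrl.capture("wrist");cv2.imwrite("pics/w9.png",p[20:300,150:370,::-1].repeat(2,0).repeat(2,1))
```

```text
[ 0.27501995  0.47756488 29.14427281] [ 662.99780307 -235.29440514   64.8048286 ] [ 0.12  0.48  0.28  2.18 -1.19  0.25 -0.18]
5 rows of [-0.075, 0.006, 0.165, 0.0, 0.0001, -0.0] end [ 557.9 -227.4   34.2] err mm 0.1 deg 0.09
5 rows of [-0.044, 0.0, 0.101, 0.0, 0.0, -0.0] end [ 557.9 -227.4   23.2] err mm 0.0 deg 0.09
```

View pics/w9.png

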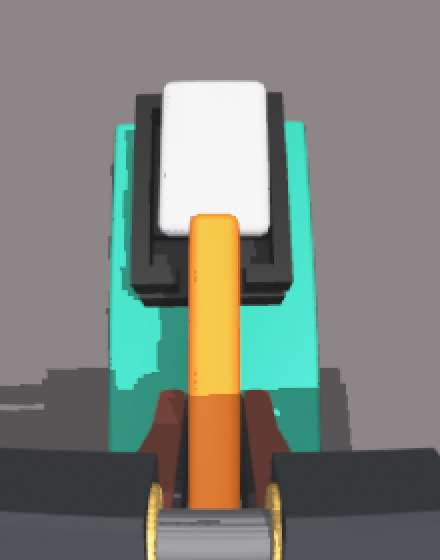

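The blade (columns 161–268) is centred over the pocket (134–292). I'll lower it to the recorded grasp pose.

Call:
play_rows(
  series=[
    [-0.075,0.006,0.165,0,0.0001,0],
    [-0.075,0.006,0.165,0,0.0001,0],
    [-0.075,0.006,0.165,0,0.0001,0],
    [-0.075,0.006,0.165,0,0.0001,0],
    [-0.075,0.006,0.165,0,0.0001,0],
  ],
)

```text
time: 23.5
tool_pos: [557.8, -227.8, 34.7]
ee_rot: [3.059, -0.124, 0.643]
force: [-0.7, 0.3, -0.5]
finger_gap: 0.156
grasp_force: 50.0
```

Call:
play_rows(
  series=[
    [-0.04,0,0.085,0,0,0],
    [-0.04,0,0.085,0,0,0],
    [-0.04,0,0.085,0,0,0],
    [-0.04,0,0.085,0,0,0],
    [-0.04,0,0.085,0,0,0],
  ],
)

```text
time: 23.92
tool_pos: [557.6, -227.8, 25.4]
ee_rot: [3.059, -0.125, 0.643]
force: [0.6, -0.8, 0.3]
finger_gap: 0.157
grasp_force: 50.0
```

Run:
```python
from h import *
T=pose();print(T[:3,3]-G0[:3,3],tip(T)[0],ctrl.observe()["joint_positions"].round(2),ctrl.observe()["force"])
plan(T,G0,5)
```

```text
[-0.37210456 -0.37534097  2.23718226] [ 662.29775406 -236.22122362   38.28677463] [ 0.24  0.52  0.13  2.18 -1.36  0.17  0.  ] [ 0.56442833 -0.75801079  0.25250504]
5 rows of [-0.006, -0.004, 0.022, 0.0, -0.0, -0.0001] end [ 557.9 -227.4   23.2] err mm 0.0 deg 0.12
```

Call:
play_rows(
  series=[
    [-0.006,-0.004,0.022,0,0,0],
    [-0.006,-0.004,0.022,0,0,0],
    [-0.006,-0.004,0.022,0,0,0],
    [-0.006,-0.004,0.022,0,0,0],
    [-0.006,-0.004,0.022,0,0,0],
  ],
)

```text
time: 24.33
tool_pos: [558.0, -227.8, 24.0]
ee_rot: [3.059, -0.125, 0.643]
force: [-4.8, -0.4, 8.3]
finger_gap: 0.156
grasp_force: 50.0
```

Call:
play_rows(
  series=[
    [0,0,0,0,0,0],
    [0,0,0,0,0,0],
    [0,0,0,0,0,0],
    [0,0,0,0,0,0],
    [0,0,0,0,0,0],
  ],
  fingers=0,
)

```text
time: 24.75
tool_pos: [557.9, -227.3, 23.3]
ee_rot: [3.06, -0.124, 0.642]
force: [-0.9, -0.1, 0.3]
finger_gap: 0.484
grasp_force: 0.0
```

Call:
play_rows(
  series=[
    [0,0,0,0,0,0],
    [0,0,0,0,0,0],
    [0,0,0,0,0,0],
    [0,0,0,0,0,0],
    [0,0,0,0,0,0],
  ],
)

```text
time: 25.17
tool_pos: [557.9, -227.4, 23.3]
ee_rot: [3.06, -0.125, 0.642]
force: [-0.1, 0.8, 0.7]
finger_gap: 0.503
grasp_force: 0.0
```

Call:
play_rows(
  series=[
    [0.3,0,-0.7,0,0,0],
    [0.3,0,-0.7,0,0,0],
    [0.3,0,-0.7,0,0,0],
    [0.3,0,-0.7,0,0,0],
    [0.3,0,-0.7,0,0,0],
  ],
)

```text
time: 25.58
tool_pos: [557.0, -227.5, 100.1]
ee_rot: [3.06, -0.125, 0.641]
force: [-0.3, -0.6, -0.2]
finger_gap: 0.5
grasp_force: 0.0
```

Run:
```python
from h import *
T=pose();plan(T,target([500,-225,241],-4.6,0))
beads()
```

```text
10 rows of [-0.141, 0.009, -0.662, -0.0001, -0.0066, -0.0] end [ 500.2 -224.8  222. ] err mm 0.3 deg 0.18
P [(31, 17), (8, -31), (1, 29), (-23, -19)] px [49 49 54 44] near [29. 29. 29. 29.]
T [(1, -1), (-10, 56), (29, -11), (-28, 10)] px [32 34 38 36] near [30. 29. 29. 29.]
```

Call:
play_rows(
  series=[
    [-0.141,0.009,-0.662,0,-0.0066,0],
    [-0.141,0.009,-0.662,0,-0.0066,0],
    [-0.141,0.009,-0.662,0,-0.0066,0],
    [-0.141,0.009,-0.662,0,-0.0066,0],
    [-0.141,0.009,-0.662,0,-0.0066,0],
  ],
)

```text
time: 26.05
tool_pos: [521.8, -225.7, 157.7]
ee_rot: [3.118, -0.126, 0.319]
force: [1.0, 0.2, -0.7]
finger_gap: 0.497
grasp_force: 0.0
```

Call:
play_rows(
  series=[
    [-0.141,0.009,-0.662,0,-0.0066,0],
    [-0.141,0.009,-0.662,0,-0.0066,0],
    [-0.141,0.009,-0.662,0,-0.0066,0],
    [-0.141,0.009,-0.662,0,-0.0066,0],
    [-0.141,0.009,-0.662,0,-0.0066,0],
  ],
)

```text
time: 26.47
tool_pos: [500.1, -224.8, 221.6]
ee_rot: [-3.134, 0.125, 0.005]
force: [0.9, -0.4, -0.3]
finger_gap: 0.501
grasp_force: 0.0
```

Run:
```python
from h import *
f=np.load("pics/w1.npz");T=pose();p,d=ctrl.capture("wrist");print(T[:3,3])
def an(p,d,T):
    h=cv2.cvtColor(p,cv2.COLOR_RGB2HSV);o=(h[...,0]>5)&(h[...,0]<25)&(h[...,1]>130)&(h[...,2]>100)
    b=(h[...,1]<40)&(h[...,2]>200)
    for n,m,z in(("handle",o,44),("blade",b,40)):
        m=m.copy();m[:20]=0;m[198:]=0;m[:,238:]&=True;m[:,:232]=0;m[:,280:]=0
        ys,xs=np.where(m);P=wray(xs,ys,z,T)[:,:2].astype(np.float32);r=cv2.minAreaRect(P)
        E=T@CM("wrist")["hand_eye"];a=(xs-CM("wrist")["cx"])/CM("wrist")["fx"];c=(ys-CM("wrist")["cy"])/CM("wrist")["fy"];th=np.hypot(a,c)
        D=d[ys,xs];q=np.c_[D*np.tan(th)*a/th,D*np.tan(th)*c/th,D,np.ones_like(D)]@E.T
        k=P[:,0].argsort();print(n,len(xs),np.round(r[0],1),np.round(r[1],1),round(r[2],1),"z lo/mid/hi",[np.median(q[j,2]).round(1) for j in np.array_split(k,3)])
an(f["p"],f["d"],f["T"]);an(p,d,T);beads()
g=np.load("pics/top0.npz");p2,_=ctrl.capture("top");D=np.abs(p2.astype(int)-g["p"]).max(2)>50
k,l,st,ce=cv2.connectedComponentsWithStats(D.astype(np.uint8));print([(st[i,4],ce[i].round()) for i in range(1,k) if st[i,4]>8])
```

```text
[ 500.07358531 -224.84197721  221.56272318]
handle 1055 [ 545.6 -225.4] [ 14.2 142.5] 85.4 z lo/mid/hi [np.float64(43.3), np.float64(43.7), np.float64(43.4)]
blade 1049 [ 637.6 -232.9] [29.7 48.2] 85.7 z lo/mid/hi [np.float64(39.8), np.float64(39.9), np.float64(39.9)]
handle 1064 [ 545.5 -227.2] [ 14.2 142.1] 85.6 z lo/mid/hi [np.float64(43.4), np.float64(43.8), np.float64(43.5)]
blade 1057 [ 571.7 -229.2] [ 29.6 179.5] 85.4 z lo/mid/hi [np.float64(39.8), np.float64(39.9), np.float64(39.9)]
P [(31, 17), (-23, -19), (1, 29), (7, -30)] px [48 43 54 49] near [29. 29. 29. 29.]
T [(29, -11), (-30, 11), (-10, 56), (-1, 0)] px [38 32 33 37] near [29. 31. 29. 29.]
[(np.int32(8573), array([234., 221.])), (np.int32(197), array([361., 156.])), (np.int32(10502), array([363., 237.])), (np.int32(549), array([186., 155.])), (np.int32(16), array([327., 150.])), (np.int32(13), array([316., 151.])), (np.int32(31), array([168., 160.])), (np.int32(17), array([356., 171.])), (np.int32(9), array([196., 167.])), (np.int32(2080), array([264., 281.])), (np.int32(1081), array([494., 280.])), (np.int32(2226), array([302., 343.])), (np.int32(91), array([254., 324.])), (np.int32(2685), array([252., 361.])), (np.int32(28), array([209., 347.]))]
```

The paddle is back fully down, with the same heights and within 2 mm of its starting place. The beads are mixed and at rest, so I'm handing in.

```bash
python3 -c "
from cell import ctrl
print(ctrl.close_job())"
```

```text
the job is handed in; nothing more can be done
None
```

The job is handed in (no verdict came back): by camera every bead has the other colour within about 31 mm, the paddle is fully down in its nest within about 2 mm of its start, the highest bowl contact reading was about 17 N, and I saw no sign that a bystander moved.

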